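# Pack away the dry oak lids

### The job

The oiled oak lids are dry: pack them away. Take the steel weight off the pile of four oblong lids and set it upright on the cork mat, then lift the whole pile at once and lower it into the snug wooden box tilted, one end first down along an end wall, and lay it down so that all four lie flat on one another at the bottom. Also fill the clear tube with round lids from the blue drop-tray, lying flat, until the top of the stack is level with the dark line and no higher; leave the spare round lids on the tray and everything else where it is.

Things in the scene. Friction and masses are not known exactly. Their poses are not given: they have to be found in the camera images.
- tray: Blue plastic drop-tray, fixed, 244 x 264 mm outside (its x by y) with a 14 mm high rim 4 mm thick. Origin: underside centre, on the bench; its floor is 4 mm up. At the start five or six round lids lie flat on it.
- tube: Fixed upright clear tube, 68 mm bore, 4 mm wall, rim 92 mm up, on a grey base disc 92 mm wide, 8 mm thick (its inner floor). Full-height finger slots 36 mm wide face its own +y and -y, so a lid held across y can go down. Dark line round it 80 mm above the bench: six round lids (72 mm) above the inner floor. One or two are inside at the start. Origin: underside centre, on the axis; z up.
- board: Narrow plywood pressing board, fixed, 130 x 44 mm and 20 mm thick, on which the pile of four oblong lids lies at the start, lengthwise, overhanging 7 mm along each long side. Origin: underside centre; x along its length.
- weight_knob (a point): Steel weight, 0.6 kg, that lies on the pile at the start: block 90 x 42 x 20 mm (x, y, z) with a round knob on top, 28 mm diameter and 26 mm high. This point is the middle of the knob, 41 mm above the weight's underside; z up, x along the block.
- mat: Cork mat, fixed, 120 x 85 mm (x by y), 4 mm thick, the weight's resting place. Origin: underside centre.
- box: Snug dark wooden box, fixed, open on top. Inside 126 mm long (x), 62 mm wide (y); floor 14 mm and rim 48 mm above the bench; walls 6 mm. The middle 62 mm of both long sides is an open finger gap down to the bench, where the floor is only 46 mm wide, so fingers holding lids across their 58 mm can pass down. Origin: underside centre; x along its length, z up.
- oblong1_mid (a point): Oblong oak lid, 120 x 58 x 6 mm (x, y, z), about 40 g, one of four alike in one pile 24 mm high (1 counted from the bottom at the start, nearly squared up). Gripped across its 58 mm width with about 45 N, all four edges between the pads, the pile holds together. This point is its centre.
- oblong2_mid (a point): Oblong oak lid, 120 x 58 x 6 mm (x, y, z), about 40 g, one of four alike in one pile 24 mm high (2 counted from the bottom at the start, nearly squared up). Gripped across its 58 mm width with about 45 N, all four edges between the pads, the pile holds together. This point is its centre.
- oblong3_mid (a point): Oblong oak lid, 120 x 58 x 6 mm (x, y, z), about 40 g, one of four alike in one pile 24 mm high (3 counted from the bottom at the start, nearly squared up). Gripped across its 58 mm width with about 45 N, all four edges between the pads, the pile holds together. This point is its centre.
- oblong4_mid (a point): Oblong oak lid, 120 x 58 x 6 mm (x, y, z), about 40 g, one of four alike in one pile 24 mm high (4 counted from the bottom at the start, nearly squared up). Gripped across its 58 mm width with about 45 N, all four edges between the pads, the pile holds together. This point is its centre.
- round1_mid (a point): Round oak jar lid, a plain disc 64 mm across and 12 mm thick, about 35 g, at the start on the tray; all round lids are alike. This point is its centre; z is the disc's axis.
- round2_mid (a point): Round oak jar lid, a plain disc 64 mm across and 12 mm thick, about 35 g, at the start on the tray; all round lids are alike. This point is its centre; z is the disc's axis.
- round3_mid (a point): Round oak jar lid, a plain disc 64 mm across and 12 mm thick, about 35 g, at the start on the tray; all round lids are alike. This point is its centre; z is the disc's axis.
- round4_mid (a point): Round oak jar lid, a plain disc 64 mm across and 12 mm thick, about 35 g, at the start on the tray; all round lids are alike. This point is its centre; z is the disc's axis.
- round5_mid (a point): Round oak jar lid, a plain disc 64 mm across and 12 mm thick, about 35 g, at the start on the tray; all round lids are alike. This point is its centre; z is the disc's axis.
- round6_mid (a point): Round oak jar lid, a plain disc 64 mm across and 12 mm thick, about 35 g, at the start on the tray or absent; all round lids are alike. This point is its centre; z is the disc's axis.
- round7_mid (a point): Round oak jar lid, a plain disc 64 mm across and 12 mm thick, about 35 g, at the start at the bottom of the tube; all round lids are alike. This point is its centre; z is the disc's axis.
- round8_mid (a point): Round oak jar lid, a plain disc 64 mm across and 12 mm thick, about 35 g, at the start second in the tube or absent; all round lids are alike. This point is its centre; z is the disc's axis.
- tin: Bystander: oblong steel tin with twist-cap spout, 60 x 95 mm, 212 mm high with its spout. Origin: underside centre.
- jar: Bystander: closed clear glass jar, 78 mm across, 108 mm high. Origin: underside centre.
- spatula: Bystander: stainless spatula about 190 mm long, lying between the tray and the right-hand half of the bench. Origin: underside centre.
- brush: Bystander: brush about 170 mm long, lying on the bench on the right between the pressing board and the box. Origin: underside centre.
- paddle: Bystander: wooden stir paddle 240 mm long standing in a slotted plywood holder (fixed) at the right edge. Origin: its lower end.

How it is judged:
On the way:
1. the whole pile of oblong lids is in the mouth of the box together, tilted (8 degrees or more), its lower end below the rim (angle between oblong1_mid's own z axis and vertical between 0.14 and 1 rad and horizontal distance between each of oblong1_mid, oblong2_mid, oblong3_mid, oblong4_mid and box below 0.035 m and z of each of oblong1_mid, oblong2_mid, oblong3_mid, oblong4_mid in the frame of box below 0.075 m and angle between oblong2_mid's own z axis and vertical between 0.14 and 1 rad and angle between oblong3_mid's own z axis and vertical between 0.14 and 1 rad and angle between oblong4_mid's own z axis and vertical between 0.14 and 1 rad), for 0.1 s.
At the end, for the whole second after the job is handed in: Oblong lids flat in the box (centres within 6 mm of its middle, tilt under 3 degrees); top round lid in the tube within 5 mm of the line, none higher, all flat; other round lids on the tray; weight upright on the mat within 30 mm of its middle; all at rest (x of oblong1_mid in the frame of box between -0.006 and 0.006 m and y of oblong1_mid in the frame of box between -0.006 and 0.006 m and z of oblong1_mid in the frame of box between 0.0135 and 0.0385 m and angle between the z axis of each of oblong1_mid, oblong2_mid, oblong3_mid, oblong4_mid and the z axis of box, either way round below 0.06 rad and angle between the x axis of each of oblong1_mid, oblong2_mid, oblong3_mid, oblong4_mid and the x axis of box, either way round below 0.08 rad and x of oblong2_mid in the frame of box between -0.006 and 0.006 m and y of oblong2_mid in the frame of box between -0.006 and 0.006 m and z of oblong2_mid in the frame of box between 0.0135 and 0.0385 m and x of oblong3_mid in the frame of box between -0.006 and 0.006 m and y of oblong3_mid in the frame of box between -0.006 and 0.006 m and z of oblong3_mid in the frame of box between 0.0135 and 0.0385 m and x of oblong4_mid in the frame of box between -0.006 and 0.006 m and y of oblong4_mid in the frame of box between -0.006 and 0.006 m and z of oblong4_mid in the frame of box between 0.0135 and 0.0385 m and (((horizontal distance between round1_mid and tube below 0.007 m and z of round1_mid in the frame of tube below 0.079 m and angle between the z axis of round1_mid and the z axis of tube, either way round below 0.08 rad) and z of round1_mid in the frame of tube between 0.069 and 0.079 m) or ((horizontal distance between round2_mid and tube below 0.007 m and z of round2_mid in the frame of tube below 0.079 m and angle between the z axis of round2_mid and the z axis of tube, either way round below 0.08 rad) and z of round2_mid in the frame of tube between 0.069 and 0.079 m) or ((horizontal distance between round3_mid and tube below 0.007 m and z of round3_mid in the frame of tube below 0.079 m and angle between the z axis of round3_mid and the z axis of tube, either way round below 0.08 rad) and z of round3_mid in the frame of tube between 0.069 and 0.079 m) or ((horizontal distance between round4_mid and tube below 0.007 m and z of round4_mid in the frame of tube below 0.079 m and angle between the z axis of round4_mid and the z axis of tube, either way round below 0.08 rad) and z of round4_mid in the frame of tube between 0.069 and 0.079 m) or ((horizontal distance between round5_mid and tube below 0.007 m and z of round5_mid in the frame of tube below 0.079 m and angle between the z axis of round5_mid and the z axis of tube, either way round below 0.08 rad) and z of round5_mid in the frame of tube between 0.069 and 0.079 m) or ((horizontal distance between round6_mid and tube below 0.007 m and z of round6_mid in the frame of tube below 0.079 m and angle between the z axis of round6_mid and the z axis of tube, either way round below 0.08 rad) and z of round6_mid in the frame of tube between 0.069 and 0.079 m) or ((horizontal distance between round7_mid and tube below 0.007 m and z of round7_mid in the frame of tube below 0.079 m and angle between the z axis of round7_mid and the z axis of tube, either way round below 0.08 rad) and z of round7_mid in the frame of tube between 0.069 and 0.079 m) or ((horizontal distance between round8_mid and tube below 0.007 m and z of round8_mid in the frame of tube below 0.079 m and angle between the z axis of round8_mid and the z axis of tube, either way round below 0.08 rad) and z of round8_mid in the frame of tube between 0.069 and 0.079 m)) and ((horizontal distance between round1_mid and tube below 0.007 m and z of round1_mid in the frame of tube below 0.079 m and angle between the z axis of round1_mid and the z axis of tube, either way round below 0.08 rad) or (x of round1_mid in the frame of tray between -0.108 and 0.108 m and y of round1_mid in the frame of tray between -0.118 and 0.118 m and z of round1_mid in the frame of tray below 0.035 m)) and ((horizontal distance between round2_mid and tube below 0.007 m and z of round2_mid in the frame of tube below 0.079 m and angle between the z axis of round2_mid and the z axis of tube, either way round below 0.08 rad) or (x of round2_mid in the frame of tray between -0.108 and 0.108 m and y of round2_mid in the frame of tray between -0.118 and 0.118 m and z of round2_mid in the frame of tray below 0.035 m)) and ((horizontal distance between round3_mid and tube below 0.007 m and z of round3_mid in the frame of tube below 0.079 m and angle between the z axis of round3_mid and the z axis of tube, either way round below 0.08 rad) or (x of round3_mid in the frame of tray between -0.108 and 0.108 m and y of round3_mid in the frame of tray between -0.118 and 0.118 m and z of round3_mid in the frame of tray below 0.035 m)) and ((horizontal distance between round4_mid and tube below 0.007 m and z of round4_mid in the frame of tube below 0.079 m and angle between the z axis of round4_mid and the z axis of tube, either way round below 0.08 rad) or (x of round4_mid in the frame of tray between -0.108 and 0.108 m and y of round4_mid in the frame of tray between -0.118 and 0.118 m and z of round4_mid in the frame of tray below 0.035 m)) and ((horizontal distance between round5_mid and tube below 0.007 m and z of round5_mid in the frame of tube below 0.079 m and angle between the z axis of round5_mid and the z axis of tube, either way round below 0.08 rad) or (x of round5_mid in the frame of tray between -0.108 and 0.108 m and y of round5_mid in the frame of tray between -0.118 and 0.118 m and z of round5_mid in the frame of tray below 0.035 m)) and ((horizontal distance between round6_mid and tube below 0.007 m and z of round6_mid in the frame of tube below 0.079 m and angle between the z axis of round6_mid and the z axis of tube, either way round below 0.08 rad) or (x of round6_mid in the frame of tray between -0.108 and 0.108 m and y of round6_mid in the frame of tray between -0.118 and 0.118 m and z of round6_mid in the frame of tray below 0.035 m)) and ((horizontal distance between round7_mid and tube below 0.007 m and z of round7_mid in the frame of tube below 0.079 m and angle between the z axis of round7_mid and the z axis of tube, either way round below 0.08 rad) or (x of round7_mid in the frame of tray between -0.108 and 0.108 m and y of round7_mid in the frame of tray between -0.118 and 0.118 m and z of round7_mid in the frame of tray below 0.035 m)) and ((horizontal distance between round8_mid and tube below 0.007 m and z of round8_mid in the frame of tube below 0.079 m and angle between the z axis of round8_mid and the z axis of tube, either way round below 0.08 rad) or (x of round8_mid in the frame of tray between -0.108 and 0.108 m and y of round8_mid in the frame of tray between -0.118 and 0.118 m and z of round8_mid in the frame of tray below 0.035 m)) and x of weight_knob in the frame of mat between -0.035 and 0.035 m and y of weight_knob in the frame of mat between -0.03 and 0.03 m and z of weight_knob in the frame of mat between 0.041 and 0.049 m and angle between weight_knob's own z axis and vertical below 0.08 rad and linear speed of each of oblong1, oblong2, oblong3, oblong4, round1, round2, round3, round4, round5, round6, round7, round8, weight below 0.02 m/s); the robot touches nothing.
It fails at once if a bystander (tin, jar, spatula, brush or paddle) is moved more than 30 mm (distance of any of tin, jar, spatula, brush, paddle from where it was at the start of the episode above 0.03 m).
It fails at once if the tin or the glass jar is tipped over (angle between any of tin, jar's own z axis and vertical above 0.6 rad).
Of round6, round8 only 1 to 2 are there at a start; the rules pass over those that are not, and their reading is None.
At some moment in a run one of round1, round2, round3, round4, round5, round6 may be knocked a few centimetres aside while the robot is not near it.
It also fails if it takes over 200 s, if anything falls off the work surface, if the arm or the gripper's body presses on something with over 40 N, if the wrist force passes 120 N, or if a joint passes its speed limit or range.

### The arm

A 6-joint arm with a two-finger parallel gripper is mounted at the origin on the work surface. World frame = base frame: x ahead of the robot, y to its left, z up, the work surface at z = 0. Lengths are in m, angles in rad, forces in N, time in s.
With the tool pointing down it reaches from about 0.3 to 0.95 m from the base axis. Payload 3.1 kg.
Tool frame: the origin (TCP) lies midway between the tips of the shut fingers; the grasp point (between the pads) lies 19 mm behind it (tcp_to_grasp is the distance from the TCP to the grasp point, in m); z points along the fingers, y is the line along which they close (so a half turn about z gives the same grasp; the last joint's range is limited). The gripper opens to 85 mm and grips with 20 to 120 N. Pads are 22 mm wide; open, the fingers measure 114 mm over their backs; the gripper's body (76 mm by 85 mm) begins 54 mm behind the grasp point. The pads swing forward as they close: fully open they stand 13 mm farther back than shut.
Start: joints at [1.133, 0.308, 1.634, -0, 1.2, -0.07], TCP at [0.225, 0.583, 0.231] pointing down, gripper open.
Joint ranges: [-3.06, 3.06], [-0.79, 1.96], [0.05, 2.63], [-1.19, 4.34], [0.05, 2.64], [-2.94, 2.94]. Speed limits (rad/s): [2.79, 2.79, 3.14, 3.14, 3.14, 3.14].

### API

Orientations are given as [roll, pitch, yaw] about the fixed x, y, z axes, in that order (R = Rz(yaw) Ry(pitch) Rx(roll)).
In Python, from workcell import sense, snapshot, job_done, boxes_of, cut_out, tcp_to_grasp gives the robot as it stands.
- The arm moves only by the tool servo_tool, never from a script. Its argument "commands" is a list of rows, each a list of 4 numbers: the shift along the world's x, y, z in mm, then the turn about the world's z in rad. A call has 1 to 5 rows; each row shifts and turns the commanded pose from where the row before left it; what a row does not reach is not made up. A row lasts 1/8 s, in which the tool goes at most 62.5 mm and 10.7 degrees, less where a joint would pass 70% of its speed; a pose out of reach is approached as far as the arm can. A call with a gripper value outside its range is refused whole. "hand" is the opening, from 0 (shut) to 1 (fully open), set as the call begins (left out, the last holds). The fingers move at their own pace and stop on an object; "squeeze" is the grip in N (left out, the last holds). Time passes only in rows, so rows that do not move let the fingers close. It gives the time, the measured TCP pose, the force, the opening and the grip force at its end, in the units of the state.
- sense(): the state, without advancing time (a new reading comes with each control period).
- snapshot(name): name is "scene" or "top" or "wrist"; returns a dict with "image" (384x512x3 uint8, red, green, blue), "mtx" (3x3 intrinsics, pixels), "R" (3x3) and "t" (3): a world point X has camera coordinates R X + t; the wrist camera has in their place "T_tool_cam" (4x4, takes a point from camera to tool coordinates, whose origin is the TCP and whose axes are the flange's). Camera axes: x right, y down, z forward; pixel columns grow to the right and rows downward; lengths in m; the calibration is good to about 2 mm. A picture is of the moment at which its call begins: read the wrist's pose just before it. There is no depth.
- job_done(): hands the job in; it is judged then, once.
Trained networks look in the newest picture that a camera, given by its name, has taken for a name from the list of things; names that differ only in an ending like _2 or _b are one class to them, and where a whole thing is asked for, a point or a joint stands for the part that bears it (a point fixed in the world has none). Each returns a list of dicts, best first, with "score" (0 to 1); they miss things now and then, are a little off and sometimes report something else, mostly with a low value. They report only what shows in the picture. A call takes as long as a camera call.
- boxes_of(camera, query): "position" ([x, y, z] in m, in the coordinates of the camera as it stood for that picture, good to about 4 mm: the middle of the surface that is visible of it).
- cut_out(camera, query): "mask" (384x512 bool, what is visible of it).
The state is a dict: "time": time; "q": joint angles; "qvel": joint speeds; "effort": joint torques, N m; "position": TCP position; "orientation": TCP orientation; "ft_force": force on the tool from outside, world axes, zero at the start; "moment": the same for the moment, N m; "finger_gap": opening from 0.0 (shut) to 1.0 (fully open); "finger_force": force on a finger pad.
Only numpy, scipy, OpenCV 4.12 (cv2) and the standard library are available. Lean on these libraries where they do the work, as an engineer would, in place of code of your own. Each camera call takes 0.05 s, during which the arm holds its last target. There are 200 camera calls.

## Working session

There is one attempt and no reset: what is moved stays moved. The work goes in short steps, Python scripts to look and compute and a tool call to move; the robot and the scene stay as the last step left them, time stands still between calls to the robot, and variables do not carry over. Pictures are saved under pics/ and viewed, at most 14 in all, crops included, and the job is handed in when it is done.

Besides the shell and the picture viewer there is one more tool, called after "Call:" by a JSON object that holds its "api" and its "payload", one argument or row to a line. servo_tool: Moves the arm, as the interface text tells. Its arguments: {"type":"object","properties":{"commands":{"type":"array"},"hand":{"type":"number"},"squeeze":{"type":"number"}},"required":["commands"]}

```bash
mkdir -p pics; ls; cat > h.py <<'E'
import numpy as np, cv2, inspect
from workcell import *
def snap(n,f=None):
    s=snapshot(n)
    if f: cv2.imwrite('pics/'+f,cv2.cvtColor(s['image'],cv2.COLOR_RGB2BGR))
    return s
def world(s,p):
    return np.array(s['R']).T@(np.array(p)-np.array(s['t']))
def find(n,s,q,k=8,ms=0.2):
    return [(world(s,d['position']).round(3).tolist(),round(d['score'],2)) for d in boxes_of(n,q) if d['score']>ms][:k]
E
python3 - <<'E'
from h import *
print(tcp_to_grasp, sense())
for n in ('top','scene'):
    s=snap(n,n+'0.png')
    print(n,world(s,[0,0,0]).round(3))
    for q in ['tray','tube','board','weight_knob','mat','box','oblong4_mid','round1_mid','round7_mid','tin','jar','spatula','brush','paddle']:
        print(q,find(n,s,q))
E
```

```text
pics
0.0187 {'time': 0.0, 'q': array([ 1.13331360e+00,  3.09039546e-01,  1.63517013e+00,  3.01607349e-05,
        1.19969768e+00, -6.96848962e-02]), 'qvel': array([-0.00073808, -0.00158304,  0.00113476, -0.00092819,  0.00125742,
       -0.00147579]), 'effort': array([ 1.36005950e-03, -4.15256953e+01, -2.76660722e+01, -2.01855887e-04,
        1.04385210e-02,  8.67963621e-07]), 'position': array([0.22438867, 0.58245889, 0.23003339]), 'orientation': array([-3.13928552e+00, -1.89183420e-04,  2.77378364e+00]), 'ft_force': array([ 0.71946223,  0.54024856, -0.36977502]), 'moment': array([0.02354295, 0.00763021, 0.01100534]), 'finger_force': 0.0, 'finger_gap': 0.9976736940796646}
top [0.423 0.029 1.549]
tray [([0.504, 0.249, 0.003], 0.58)]
tube [([0.644, 0.007, 0.026], 0.58)]
board [([0.516, -0.113, 0.022], 0.56)]
weight_knob [([0.451, -0.116, 0.066], 0.96)]
mat [([0.653, -0.209, 0.001], 0.71)]
box [([0.477, -0.32, 0.01], 0.78), ([0.646, 0.008, 0.025], 0.39), ([0.594, 0.493, 0.151], 0.26)]
oblong4_mid [([0.459, -0.104, 0.042], 0.8)]
round1_mid [([0.438, 0.174, 0.016], 0.75), ([0.593, 0.499, 
[... 335 characters left out ...]
4], 0.67), ([0.789, 0.145, 0.104], 0.41)]
board [([0.512, -0.093, 0.007], 0.64)]
weight_knob [([0.46, -0.107, 0.062], 0.91), ([0.507, 0.265, 0.003], 0.41)]
mat [([0.654, -0.207, 0.003], 0.66)]
box [([0.467, -0.316, 0.02], 0.71)]
oblong4_mid [([0.469, -0.315, 0.02], 0.7), ([0.669, 0.03, 0.039], 0.67), ([0.492, -0.091, 0.042], 0.58)]
round1_mid [([0.447, 0.18, 0.016], 0.67), ([0.44, -0.198, 0.012], 0.36)]
round7_mid []
tin [([0.623, 0.52, 0.142], 0.6), ([0.658, -0.207, 0.003], 0.49)]
jar [([0.791, 0.146, 0.104], 0.6)]
spatula [([0.436, -0.197, 0.011], 0.7), ([0.49, 0.048, -0.0], 0.69)]
brush [([0.435, -0.197, 0.015], 0.87)]
paddle [([0.623, 0.516, 0.143], 0.64), ([0.662, -0.462, 0.174], 0.57)]
```

```bash
python3 - <<'E'
import cv2
i=cv2.imread('pics/top0.png'); cv2.imwrite('pics/top0b.png',cv2.resize(i,(800,600),interpolation=cv2.INTER_CUBIC))
i=cv2.imread('pics/scene0.png'); cv2.imwrite('pics/scene0b.png',cv2.resize(i,(800,600),interpolation=cv2.INTER_CUBIC))
E
```

```text
(no output)
```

View pics/top0b.png

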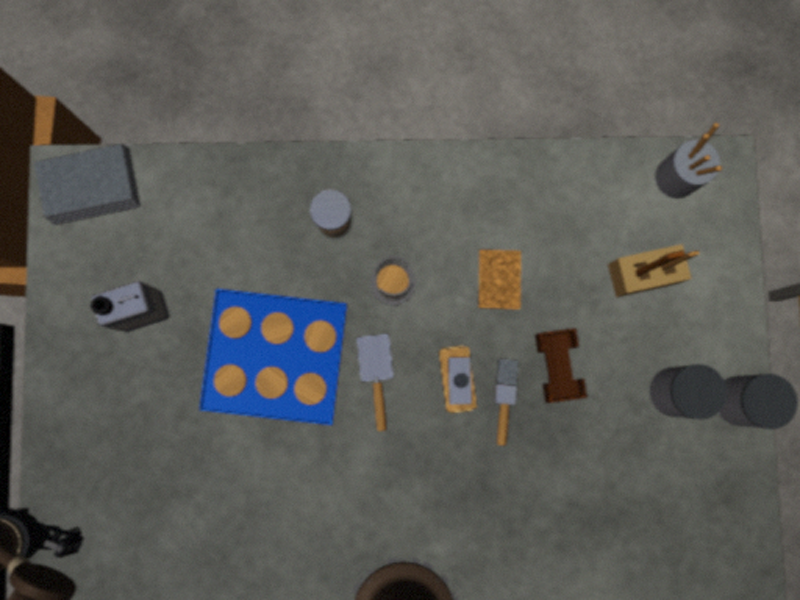

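View pics/scene0b.png

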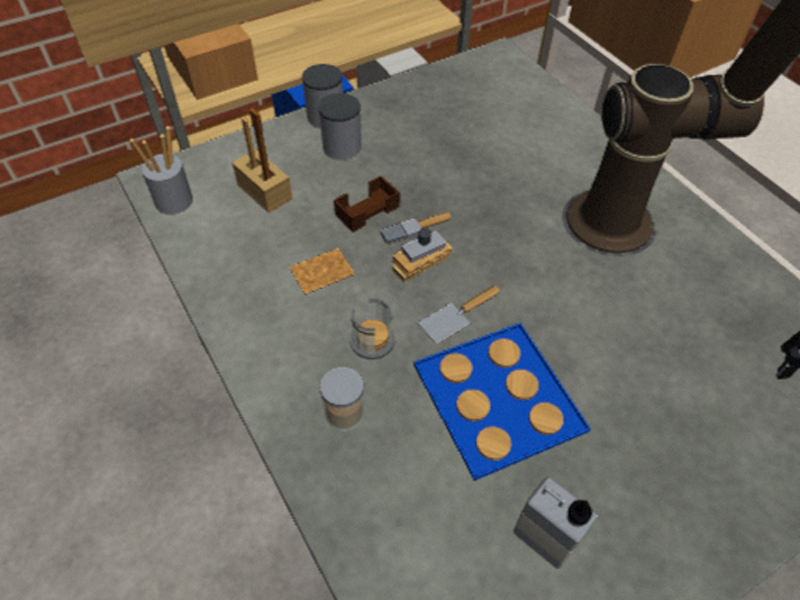

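```bash
cat >> h.py <<'E'
def ray(s,uv,z,R=None,t=None):
    R=np.array(s['R']) if R is None else R; t=np.array(s['t']) if t is None else t
    K=np.array(s['mtx']); uv=np.atleast_2d(uv).astype(float)
    d=np.c_[(uv-K[:2,2])/[K[0,0],K[1,1]],np.ones(len(uv))]@R
    c=-R.T@t
    return (c+d*((z-c[2])/d[:,2])[:,None])[:,:2]
from scipy.spatial.transform import Rotation as Ro
def wristsnap(f=None):
    st=sense(); s=snap('wrist',f)
    Rt=Ro.from_euler('xyz',st['orientation']).as_matrix()
    T=np.array(s['T_tool_cam']); Rc=Rt@T[:3,:3]; c=Rt@T[:3,3]+st['position']
    s['R']=Rc.T; s['t']=-Rc.T@c
    return s
def rect(s,mask,z):
    ys,xs=np.nonzero(mask); P=ray(s,np.c_[xs,ys],z)
    r=cv2.minAreaRect((P*1000).astype(np.float32))
    (cx,cy),(w,h),a=r
    if w<h: w,h,a=h,w,a+90
    return [round(v,1) for v in (cx,cy,w,h,(a+90)%180-90)]   # mm, long axis angle deg
def masks(n,q,ms=.3): return [m for m in cut_out(n,q) if m['score']>ms]
def circ(s,z,hsv=((8,90,60),(28,255,255)),amin=150,amax=1e9):
    """orange blobs -> ellipses centre in world at z"""
    h=cv2.cvtColor(s['image'],cv2.COLOR_RGB2HSV); m=cv2.inRange(h,*hsv)
    m=cv2.morphologyEx(m,cv2.MORPH_OPEN,np.ones((3,3)))
    out=[]
    for c in cv2.findContours(m,cv2.RETR_EXTERNAL,cv2.CHAIN_APPROX_NONE)[0]:
        if not amin<cv2.contourArea(c)<amax: continue
        P=ray(s,c[:,0],z)*1000
        (x,y),(a,b),_=cv2.fitEllipse(P.astype(np.float32)); 
        out.append([round(v,1) for v in (x,y,a,b)])
    return out
E
python3 - <<'E'
from h import *
s=snap('top')
for q,z in (('tray',.014),('tube',.09),('mat',.004),('box',.048),('weight_knob',.064),('oblong4_mid',.044),('board',.02),('brush',.01),('jar',.108),('spatula',.004)):
    for m in masks('top',q): print(q,round(m['score'],2),int(m['mask'].sum()),rect(s,m['mask'],z))
print(circ(s,.016))
s=snap('wrist'); print(np.array(s['T_tool_cam']).round(3),s['mtx'])
E
```

```text
tray 0.71 4396 [505.8, 248.5, 264.6, 242.8, 82.0]
tray 0.47 611 [405.6, -210.9, 169.6, 43.5, -2.0]
tube 0.71 449 [643.3, 8.9, 95.8, 84.0, -15.1]
tube 0.56 982 [474.8, -305.2, 134.3, 79.8, 6.6]
mat 0.75 990 [654.0, -208.3, 118.9, 82.7, -1.7]
box 0.85 1029 [475.1, -315.4, 140.6, 83.7, 6.5]
weight_knob 0.74 406 [450.6, -116.2, 83.7, 45.2, -1.1]
oblong4_mid 0.69 322 [451.9, -113.5, 122.8, 58.4, 6.7]
brush 0.88 599 [408.7, -211.5, 171.2, 45.2, -4.9]
brush 0.45 419 [450.2, -121.6, 90.9, 44.9, 1.1]
brush 0.42 933 [654.1, -207.1, 114.4, 82.4, -2.0]
brush 0.38 514 [654.1, 7.9, 98.5, 96.4, 43.8]
jar 0.91 641 [768.1, 123.6, 90.9, 74.3, -0.7]
spatula 0.56 799 [450.1, 43.8, 189.7, 65.1, 4.7]
[[402.1, 41.4, 18.3, 115.8], [440.8, 177.3, 55.7, 56.7], [454.1, 253.7, 55.8, 56.6], [460.0, 335.2, 56.2, 56.9], [453.2, -117.4, 69.6, 133.7], [474.9, -326.0, 32.8, 144.2], [543.6, 156.8, 54.9, 57.4], [561.5, 242.2, 56.0, 56.8], [574.5, 325.8, 56.6, 56.8], [676.6, 767.8, 43.0, 59.2], [656.0, 10.9, 56.0, 63.9], [652.1, -205.0, 96.9, 139.4], [666.1, -509.9, 80.1, 190.2], [998.6, 716.3, 44.4, 126.4]]
[[-0.    -0.945 -0.328  0.085]
 [ 1.    -0.001  0.001  0.   ]
 [-0.001 -0.328  0.945 -0.143]
 [ 0.     0.     0.     1.   ]] [[312.00435876   0.         261.17915944]
 [  0.         312.00435876 194.60081839]
 [  0.           0.           1.        ]]
```

Call:
{"api": "servo_tool", "payload": {
  "commands": [
    [35,-46,30,0.06],
    [35,-46,30,0.06],
    [35,-46,30,0.06],
    [35,-46,30,0.06],
    [35,-46,30,0.06]
  ]
}}

```text
time: 2.72
position: [0.3935, 0.3609, 0.3764]
orientation: [3.141, 0.001, 3.076]
ft_force: [1.6, -0.0, 0.1]
finger_gap: 0.993
finger_force: 0.0
```

Call:
{"api": "servo_tool", "payload": {
  "commands": [
    [35,-46,20,0.067],
    [35,-46,0,0],
    [30,-40,0,0],
    [0,0,0,0],
    [0,0,0,0]
  ]
}}

```text
time: 3.35
position: [0.4924, 0.2307, 0.3952]
orientation: [3.141, -0.001, 3.14]
ft_force: [0.4, 1.0, 1.1]
finger_gap: 0.997
finger_force: 0.0
```

```bash
python3 - <<'E'
from h import *
st=sense();print(st['time'],st['position'],st['orientation'])
s=wristsnap('w1.png')
print('lids',circ(s,.016))
for q,z in (('tray',.014),('tube',.09),('mat',.004),('weight_knob',.064),('oblong4_mid',.044)):
    for m in masks('wrist',q)[:1]: print(q,round(m['score'],2),int(m['mask'].sum()),rect(s,m['mask'],z))
print('tube inside', [ (z,[c for c in circ(s,z) if c[0]>600]) for z in (.02,.032)])
i=cv2.imread('pics/w1.png'); cv2.imwrite('pics/w1b.png',cv2.resize(i,(800,600)))
E
```

```text
3.35 [0.4924372  0.2306517  0.39515284] [ 3.14094137e+00 -6.76850255e-04  3.14019975e+00]
lids [[661.3, 10.3, 46.8, 70.7], [647.3, -196.2, 94.0, 136.7], [588.4, 323.5, 24.4, 42.7], [573.5, 234.0, 21.7, 42.5], [543.8, 153.8, 48.6, 56.3], [444.0, 163.0, 23.5, 51.1], [452.6, -129.5, 102.1, 129.4], [398.1, 42.3, 17.3, 120.7]]
tray 0.87 15819 [504.8, 251.0, 264.7, 244.3, 82.5]
tube 0.85 1985 [629.9, 27.7, 132.5, 76.8, -43.0]
mat 0.67 2638 [652.6, -205.2, 121.1, 86.3, -1.7]
weight_knob 0.69 2496 [446.4, -118.9, 89.0, 75.4, -0.1]
oblong4_mid 0.57 1181 [450.5, -110.8, 120.9, 60.2, 5.5]
tube inside [(0.02, [[659.3, 12.0, 46.4, 70.2], [645.5, -192.9, 93.3, 135.6]]), (0.032, [[653.5, 17.1, 45.3, 68.5], [640.0, -183.1, 91.1, 132.5]])]
```

View pics/w1b.png

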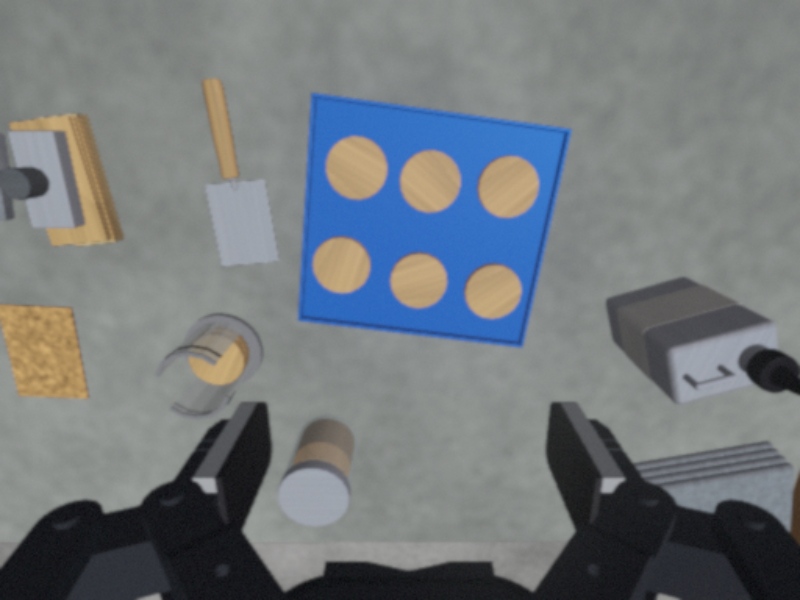

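Call:
{"api": "servo_tool", "payload": {
  "commands": [
    [-10,-58,-10,0],
    [-10,-58,-10,0],
    [-10,-58,-10,0],
    [-10,-58,-10,0],
    [-10,-58,-10,0]
  ]
}}

```text
time: 4.28
position: [0.4423, -0.0606, 0.3453]
orientation: [-3.141, 0.001, -3.141]
ft_force: [1.0, 0.4, 0.5]
finger_gap: 1.003
finger_force: 0.0
```

Call:
{"api": "servo_tool", "payload": {
  "commands": [
    [-10,-58,-10,0],
    [0,0,0,0],
    [0,0,0,0]
  ]
}}

```text
time: 4.65
position: [0.4328, -0.117, 0.3354]
orientation: [3.141, 0.0, 3.14]
ft_force: [-0.1, 0.2, 0.0]
finger_gap: 1.003
finger_force: 0.0
```

```bash
python3 - <<'E'
from h import *
st=sense();print(st['time'],st['position'],st['orientation'])
s=wristsnap('w2.png')
for q,z in (('weight_knob',.064),('oblong4_mid',.044),('board',.02),('box',.048),('mat',.004),('tube',.09)):
    for m in masks('wrist',q)[:1]: print(q,round(m['score'],2),int(m['mask'].sum()),rect(s,m['mask'],z))
print('knob',find('wrist',s,'weight_knob'))
i=cv2.imread('pics/w2.png'); cv2.imwrite('pics/w2b.png',cv2.resize(i,(800,600)))
E
```

```text
4.65 [ 0.43281164 -0.11703621  0.33538562] [3.14083033e+00 3.16505495e-04 3.14044582e+00]
weight_knob 0.7 2078 [445.1, -116.1, 92.1, 42.7, 0.9]
oblong4_mid 0.69 1142 [450.8, -113.1, 120.1, 57.9, 6.1]
board 0.41 119 [389.5, -119.2, 40.5, 5.9, -83.9]
box 0.92 4775 [472.3, -310.0, 141.4, 91.1, 6.5]
mat 0.58 2880 [652.7, -208.4, 121.4, 84.9, -1.8]
tube 0.9 2517 [625.4, -11.4, 138.1, 69.5, 8.0]
knob [([0.436, -0.115, 0.059], 0.89)]
```

View pics/w2b.png

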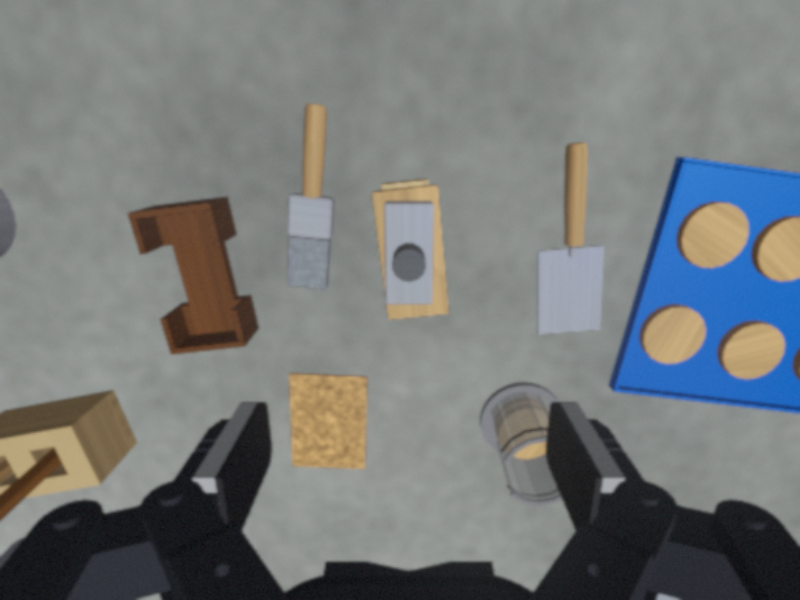

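```bash
python3 - <<'E'
from h import *
s=wristsnap()
print(ray(s,[261.8,167.5],.083), ray(s,[261.8,164],.09))
g=cv2.cvtColor(s['image'],cv2.COLOR_RGB2GRAY)
sub=g[120:215,235:290]; m=(sub<75).astype(np.uint8)
n,l,st,c=cv2.connectedComponentsWithStats(m)
for k in range(1,n):
    if st[k,4]>60: print(st[k],c[k]+[235,120], ray(s,c[k]+[235,120],.09),ray(s,c[k]+[235,120],.077))
# blocks: light steel corners, mask rect top
m=masks('wrist','weight_knob')[0]['mask']; print(rect(s,m,.064))
# tube rims from mask extents ; slots later
E
```

```text
[[ 0.44782475 -0.11530708]] [[ 0.44146366 -0.11533303]]
[444.5, -116.0, 90.2, 41.7, -0.3]
```

Call:
{"api": "servo_tool", "payload": {
  "commands": [
    [6,1,-50,0],
    [6,0,-50,0],
    [0,0,-50,0],
    [0,0,-50,0],
    [0,0,-40,0]
  ],
  "hand": 0.6
}}

```text
time: 5.78
position: [0.4441, -0.1162, 0.0934]
orientation: [3.141, -0.001, 3.141]
ft_force: [0.1, 0.2, 0.1]
finger_gap: 0.601
finger_force: 0.0
```

Call:
{"api": "servo_tool", "payload": {
  "commands": [
    [0,0,-16,0],
    [0,0,-15,0],
    [0,0,0,0],
    [0,0,0,0]
  ]
}}

```text
time: 6.28
position: [0.446, -0.117, 0.0654]
orientation: [-3.141, 0.002, 3.141]
ft_force: [0.4, -0.2, -0.0]
finger_gap: 0.603
finger_force: 0.0
```

Call:
{"api": "servo_tool", "payload": {
  "commands": [
    [0,0,0,0],
    [0,0,0,0],
    [0,0,0,0],
    [0,0,0,0],
    [0,0,0,0]
  ],
  "hand": 0,
  "squeeze": 50
}}

```text
time: 6.9
position: [0.4457, -0.1171, 0.0654]
orientation: [-3.141, 0.002, 3.141]
ft_force: [-0.8, -1.3, 6.1]
finger_gap: 0.315
finger_force: 49.1
```

Call:
{"api": "servo_tool", "payload": {
  "commands": [
    [0,0,10,0],
    [0,0,25,0],
    [0,0,25,0],
    [0,0,0,0]
  ]
}}

```text
time: 7.4
position: [0.4457, -0.1167, 0.1253]
orientation: [-3.141, 0.003, 3.141]
ft_force: [0.7, -0.4, -7.2]
finger_gap: 0.31
finger_force: 50.4
```

Call:
{"api": "servo_tool", "payload": {
  "commands": [
    [41,-18,0,0],
    [42,-18,0,0],
    [42,-18,0,0],
    [41,-19,0,0],
    [41,-18,0,0]
  ]
}}

```text
time: 8.02
position: [0.6509, -0.2072, 0.1207]
orientation: [3.139, -0.005, 3.141]
ft_force: [1.1, 1.3, -5.5]
finger_gap: 0.317
finger_force: 50.2
```

Call:
{"api": "servo_tool", "payload": {
  "commands": [
    [0,0,0,0],
    [0,0,-40,0],
    [0,0,-40,0],
    [0,0,-12,0],
    [0,0,0,0]
  ]
}}

```text
time: 8.65
position: [0.6499, -0.2068, 0.0304]
orientation: [3.14, -0.004, 3.141]
ft_force: [1.4, -0.2, -5.9]
finger_gap: 0.315
finger_force: 50.7
```

Call:
{"api": "servo_tool", "payload": {
  "commands": [
    [0,0,-4,0],
    [0,0,-4,0],
    [0,0,0,0]
  ]
}}

```text
time: 9.02
position: [0.6532, -0.2081, 0.0259]
orientation: [-3.14, 0.003, 3.141]
ft_force: [0.5, -0.1, -4.4]
finger_gap: 0.307
finger_force: 51.0
```

```bash
python3 - <<'E'
from h import *
s=snap('scene','s2.png')
i=cv2.imread('pics/s2.png')[90:250,160:380]; cv2.imwrite('pics/s2b.png',cv2.resize(i,None,fx=3.5,fy=3.5))
E
```

```text
(no output)
```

View pics/s2b.png

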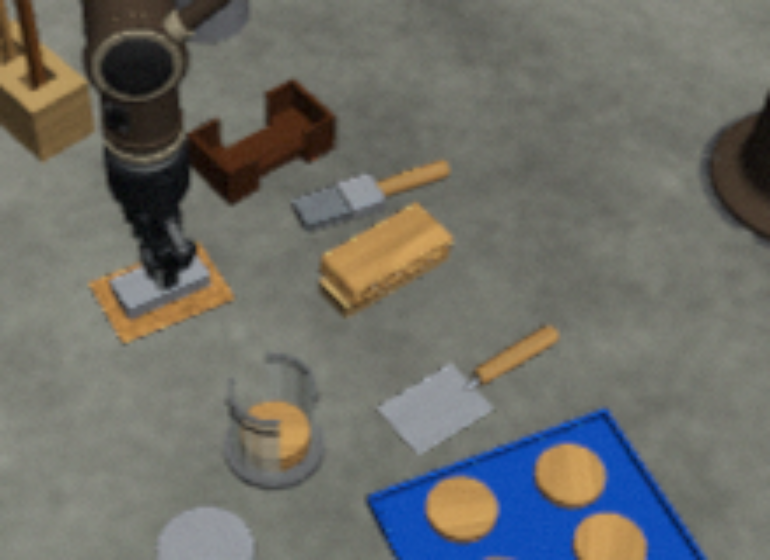

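Call:
{"api": "servo_tool", "payload": {
  "commands": [
    [0,0,-2,0],
    [0,0,0,0]
  ]
}}

```text
time: 9.32
position: [0.6534, -0.2083, 0.0256]
orientation: [-3.14, 0.003, 3.141]
ft_force: [-2.5, -0.2, 6.1]
finger_gap: 0.308
finger_force: 51.8
```

Call:
{"api": "servo_tool", "payload": {
  "commands": [
    [0,0,0,0],
    [0,0,0,0],
    [0,0,0,0]
  ],
  "hand": 0.6
}}

```text
time: 9.7
position: [0.6517, -0.2075, 0.0222]
orientation: [-3.142, -0.0, 3.141]
ft_force: [-0.1, 0.4, 0.3]
finger_gap: 0.598
finger_force: 0.0
```

Call:
{"api": "servo_tool", "payload": {
  "commands": [
    [0,0,20,0],
    [0,0,40,0],
    [0,0,50,0],
    [0,0,50,0],
    [0,0,50,0]
  ]
}}

```text
time: 10.32
position: [0.6518, -0.2076, 0.2355]
orientation: [-3.141, 0.002, 3.141]
ft_force: [0.1, -0.8, 1.0]
finger_gap: 0.598
finger_force: 0.0
```

Call:
{"api": "servo_tool", "payload": {
  "commands": [
    [-50,19,0,0.05],
    [-50,19,0,0.06],
    [-50,19,0,0],
    [-50,19,0,0],
    [-50,19,0,0]
  ],
  "hand": 1
}}

```text
time: 10.95
position: [0.4004, -0.112, 0.2335]
orientation: [-3.141, 0.002, -3.032]
ft_force: [-0.2, 0.1, 1.0]
finger_gap: 1.0
finger_force: 0.0
```

Call:
{"api": "servo_tool", "payload": {
  "commands": [
    [0,0,0,0],
    [0,0,0,0],
    [0,0,0,0]
  ]
}}

```text
time: 11.32
position: [0.4035, -0.1133, 0.2334]
orientation: [-3.14, 0.002, -3.032]
ft_force: [0.7, 0.4, 0.7]
finger_gap: 0.997
finger_force: 0.0
```

```bash
python3 - <<'E'
from h import *
st=sense();print(st['time'],st['position'],st['orientation'])
s=wristsnap('w3.png')
for q,z in (('weight_knob',.024),('oblong4_mid',.044),('board',.02),('box',.048),('mat',.004),('brush',.01)):
    for m in masks('wrist',q)[:1]: print(q,round(m['score'],2),int(m['mask'].sum()),rect(s,m['mask'],z))
i=cv2.imread('pics/w3.png'); cv2.imwrite('pics/w3b.png',cv2.resize(i,(800,600)))
E
```

```text
11.325 [ 0.40347854 -0.11328593  0.23340515] [-3.14034600e+00  2.36661274e-03 -3.03248733e+00]
oblong4_mid 0.72 4953 [449.9, -113.1, 119.1, 59.0, 6.2]
board 0.6 221 [388.9, -119.9, 40.4, 7.0, -83.8]
box 0.95 8034 [470.1, -307.6, 146.6, 97.1, 6.4]
mat 0.76 1372 [652.2, -201.6, 124.7, 74.8, -3.0]
brush 0.64 3714 [407.4, -208.8, 174.3, 44.4, -5.4]
```

View pics/w3b.png

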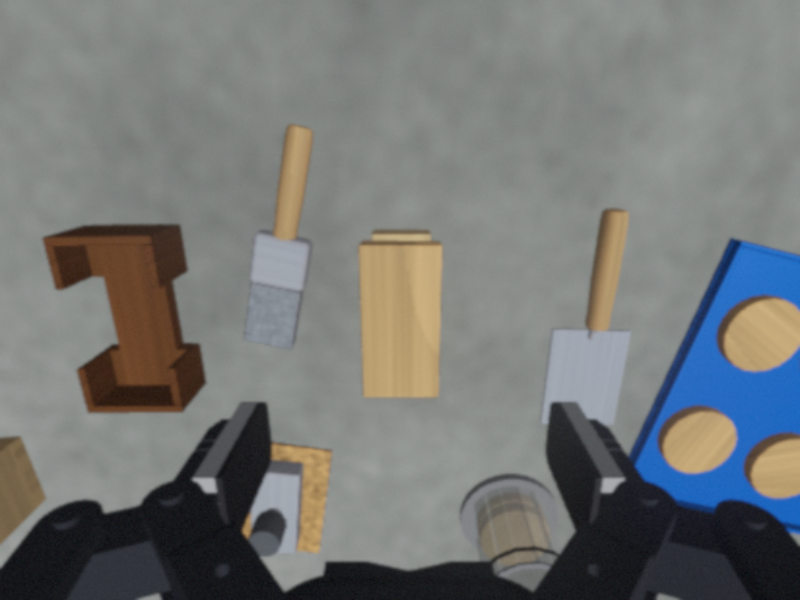

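Call:
{"api": "servo_tool", "payload": {
  "commands": [
    [6,-50,0,0],
    [6,-50,0,0],
    [6,-50,0,0],
    [6,-50,0,0],
    [0,0,0,0]
  ]
}}

```text
time: 12.3
position: [0.426, -0.3158, 0.2321]
orientation: [-3.14, 0.0, -3.036]
ft_force: [0.1, 1.2, -0.4]
finger_gap: 1.002
finger_force: 0.0
```

Call:
{"api": "servo_tool", "payload": {
  "commands": [
    [0,0,0,0],
    [0,0,0,0]
  ]
}}

```text
time: 12.55
position: [0.4255, -0.3112, 0.2319]
orientation: [3.141, -0.001, -3.031]
ft_force: [0.5, -0.1, -0.4]
finger_gap: 0.997
finger_force: 0.0
```

```bash
python3 - <<'E'
from h import *
st=sense();print(st['time'],st['position'],st['orientation'])
s=wristsnap('w4.png')
import pickle; pickle.dump(s,open('w4.pkl','wb'))
for q,z in (('box',.048),):
    for m in masks('wrist',q)[:1]: print(q,round(m['score'],2),int(m['mask'].sum()),rect(s,m['mask'],z)); ys,xs=np.nonzero(m['mask']); print(xs.min(),xs.max(),ys.min(),ys.max())
x0,y0=150,110; i=cv2.imread('pics/w4.png')[y0:y0+200-0,x0:x0+220]; cv2.imwrite('pics/w4b.png',cv2.convertScaleAbs(cv2.resize(i,None,fx=3,fy=3,interpolation=cv2.INTER_CUBIC),alpha=1.8))
E
```

```text
12.55 [ 0.42546301 -0.31115884  0.23189205] [ 3.14052738e+00 -5.94421909e-04 -3.03120929e+00]
box 0.79 6724 [471.0, -318.9, 144.8, 74.6, 6.4]
214 283 144 264
```

View pics/w4b.png

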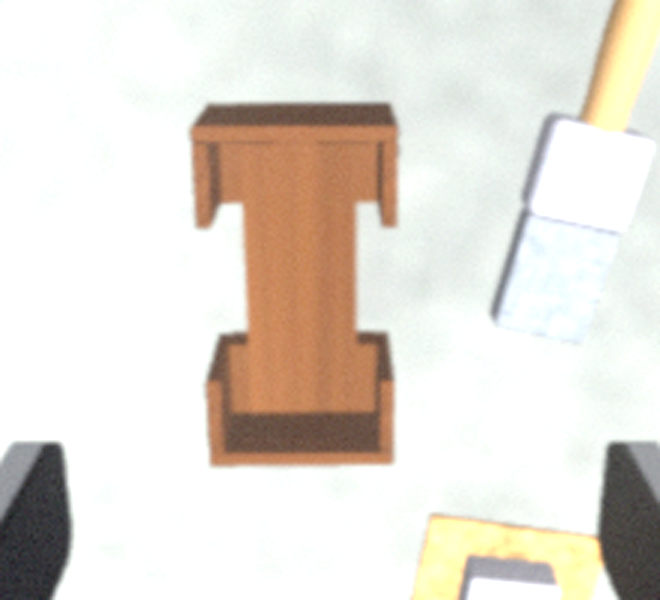

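```bash
python3 - <<'E'
from h import *; import pickle
s=pickle.load(open('w4.pkl','rb'))
c=np.array([[191,126],[396.5,126],[393,462],[211,465]])/3+[150,110]-[.33,.33]
P=ray(s,c,.048)*1000; print(P.round(1))
print(P.mean(0),[np.linalg.norm(P[i]-P[(i+1)%4]).round(1) for i in range(4)])
d=(P[2]+P[3]-P[0]-P[1]); print(np.degrees(np.arctan2(d[1],d[0])))
E
```

```text
[[ 411.2 -362.9]
 [ 403.3 -290.7]
 [ 538.5 -274.3]
 [ 547.7 -346.7]]
[ 475.18798439 -318.6452177 ] [np.float64(72.6), np.float64(136.1), np.float64(73.0), np.float64(137.5)]
6.8554124579064695
```

Call:
{"api": "servo_tool", "payload": {
  "commands": [
    [6,50,-10,0],
    [6,50,-20,0],
    [6,50,-20,0],
    [6,48,-30,0],
    [0,0,-30,0]
  ]
}}

```text
time: 13.28
position: [0.4496, -0.1108, 0.1219]
orientation: [3.141, 0.001, -3.027]
ft_force: [0.2, -0.8, 0.4]
finger_gap: 0.999
finger_force: 0.0
```

Call:
{"api": "servo_tool", "payload": {
  "commands": [
    [0,0,-40,0],
    [0,0,-40,0],
    [0,0,0,0]
  ]
}}

```text
time: 13.65
position: [0.4463, -0.1127, 0.0398]
orientation: [3.138, -0.007, -3.031]
ft_force: [-0.8, 0.0, -0.1]
finger_gap: 1.0
finger_force: 0.0
```

Call:
{"api": "servo_tool", "payload": {
  "commands": [
    [1,0,-15,0],
    [0,0,-15,0],
    [0,0,0,0],
    [0,0,0,0]
  ]
}}

```text
time: 14.15
position: [0.4511, -0.1147, 0.0126]
orientation: [-3.141, 0.001, -3.033]
ft_force: [-0.3, -0.5, -0.6]
finger_gap: 1.004
finger_force: 0.0
```

Call:
{"api": "servo_tool", "payload": {
  "commands": [
    [0,0,0,0],
    [0,0,0,0],
    [0,0,0,0],
    [0,0,0,0],
    [0,0,0,0]
  ],
  "hand": 0,
  "squeeze": 45
}}

```text
time: 14.78
position: [0.4514, -0.1149, 0.0129]
orientation: [-3.141, 0.001, -3.032]
ft_force: [-0.2, -1.1, 6.2]
finger_gap: 0.673
finger_force: 49.1
```

Call:
{"api": "servo_tool", "payload": {
  "commands": [
    [0,0,5,0],
    [0,0,15,0],
    [0,0,30,0],
    [0,0,30,0],
    [0,0,0,0]
  ]
}}

```text
time: 15.4
position: [0.4531, -0.1153, 0.095]
orientation: [-3.139, 0.006, -3.032]
ft_force: [-0.2, 1.0, -1.9]
finger_gap: 0.67
finger_force: 48.6
```

Call:
{"api": "servo_tool", "payload": {
  "commands": [
    [0,0,0,0],
    [0,0,0,0]
  ]
}}

```text
time: 15.65
position: [0.4493, -0.114, 0.0909]
orientation: [3.14, -0.003, -3.032]
ft_force: [0.4, -0.7, -1.4]
finger_gap: 0.667
finger_force: 48.6
```

Call:
{"api": "servo_tool", "payload": {
  "commands": [
    [9,-51,0,0],
    [9,-51,0,0],
    [9,-51,0,0],
    [8,-50,0,0],
    [0,0,0,0]
  ]
}}

```text
time: 16.27
position: [0.486, -0.3211, 0.0913]
orientation: [-3.14, 0.0, -3.036]
ft_force: [-0.9, -0.1, -1.5]
finger_gap: 0.666
finger_force: 49.0
```

Call:
{"api": "servo_tool", "payload": {
  "commands": [
    [0,0,-20,0],
    [0,0,-20,0],
    [0,0,0,0],
    [0,0,0,0]
  ]
}}

```text
time: 16.77
position: [0.4856, -0.3166, 0.0517]
orientation: [3.141, -0.001, -3.031]
ft_force: [-0.3, 0.4, -1.5]
finger_gap: 0.673
finger_force: 49.0
```

```bash
python3 - <<'E'
from h import *
st=sense();print(st['time'],st['position'],st['orientation'])
s=wristsnap('w5.png')
import pickle; pickle.dump(s,open('w5.pkl','wb'))
cv2.imwrite('pics/w5b.png',cv2.convertScaleAbs(cv2.resize(cv2.imread('pics/w5.png')[84:],(800,469)),alpha=1.6))
E
```

```text
16.775 [ 0.48556098 -0.31658461  0.05167023] [ 3.14083454e+00 -7.71636805e-04 -3.03132891e+00]
```

View pics/w5b.png

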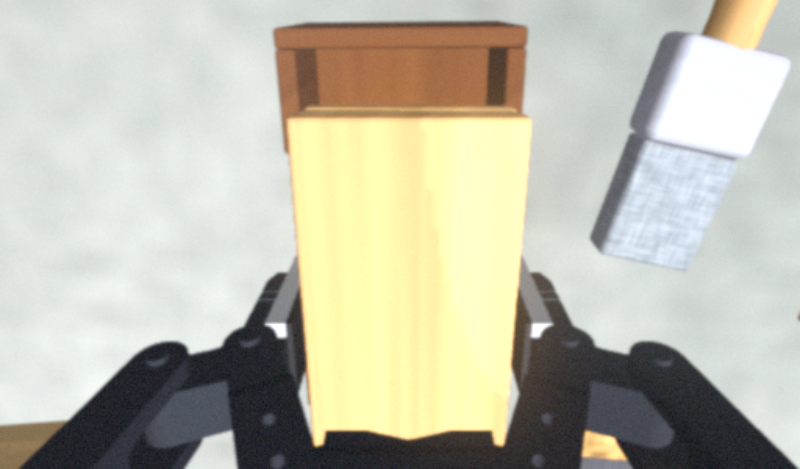

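```bash
python3 - <<'E'
from h import *; import pickle
s=pickle.load(open('w5.pkl','rb'))
f=lambda p,z:ray(s,np.array(p)*.64+[0,84],z)*1000
a=f([[289,118],[530,118]],.0828); b=f([[274,29],[526.5,29]],.048)
u=np.array([np.cos(np.radians(6.5)),np.sin(np.radians(6.5))]); v=np.array([-u[1],u[0]])
for P in (a,b): print(P.round(1),np.linalg.norm(P[0]-P[1]),'u',(P@u).round(1),'v',(P@v).round(1),(P@v).mean())
print(np.array([.4856,-.3166])@u*1000,np.array([.4856,-.3166])@v*1000)
E
```

```text
[[ 429.1 -350.5]
 [ 422.9 -294.3]] 56.593654962986605 u [386.7 386.9] v [-396.8 -340.2] -368.53330718182553
[[ 412.  -363.3]
 [ 404.  -290.6]] 73.19188919507792 u [368.2 368.5] v [-407.6 -334.4] -371.0079270816234
446.63835563763155 -369.5363301129031
```

Call:
{"api": "servo_tool", "payload": {
  "commands": [
    [-1,-2,-5,0],
    [0,0,-5,0],
    [0,0,-3,0],
    [0,0,-3,0],
    [0,0,0,0]
  ]
}}

```text
time: 17.45
position: [0.4845, -0.3199, 0.0371]
orientation: [-3.141, -0.0, -3.033]
ft_force: [-2.9, 0.7, 4.8]
finger_gap: 0.669
finger_force: 50.0
```

Call:
{"api": "servo_tool", "payload": {
  "commands": [
    [0,0,-3,0],
    [0,0,-3,0],
    [0,0,-2,0],
    [0,0,0,0]
  ]
}}

```text
time: 17.95
position: [0.4844, -0.32, 0.0293]
orientation: [-3.141, -0.001, -3.032]
ft_force: [-3.8, 0.3, 5.5]
finger_gap: 0.671
finger_force: 51.3
```

```bash
python3 - <<'E'
from h import *
snap('scene','s6.png')
cv2.imwrite('pics/s6b.png',cv2.convertScaleAbs(cv2.resize(cv2.imread('pics/s6.png')[90:190,170:310],None,fx=5,fy=5,interpolation=cv2.INTER_CUBIC),alpha=1.5))
E
```

```text
(no output)
```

View pics/s6b.png

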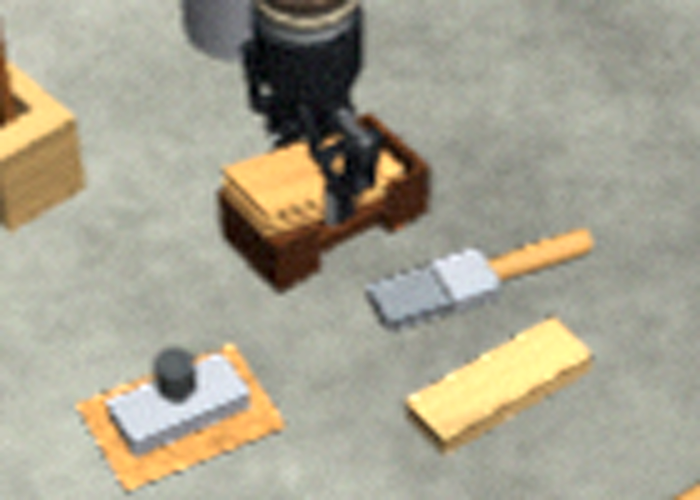

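Call:
{"api": "servo_tool", "payload": {
  "commands": [
    [0,0,-3,0],
    [0,0,0,0],
    [-3,0,0,0],
    [-3,-1,0,0],
    [0,0,0,0]
  ]
}}

```text
time: 18.62
position: [0.4785, -0.3206, 0.0253]
orientation: [-3.142, -0.0, -3.032]
ft_force: [-0.5, -0.0, 2.5]
finger_gap: 0.67
finger_force: 51.4
```

Call:
{"api": "servo_tool", "payload": {
  "commands": [
    [-2,0,0,0],
    [-1,0,0,0],
    [0,0,0,0]
  ]
}}

```text
time: 19.0
position: [0.4749, -0.3202, 0.0246]
orientation: [3.141, -0.001, -3.032]
ft_force: [0.5, 0.2, -1.1]
finger_gap: 0.67
finger_force: 50.9
```

Call:
{"api": "servo_tool", "payload": {
  "commands": [
    [0,0,-2,0],
    [0,0,-2,0],
    [0,0,-2,0],
    [0,0,0,0]
  ]
}}

```text
time: 19.5
position: [0.4758, -0.3205, 0.0194]
orientation: [3.141, -0.0, -3.032]
ft_force: [-0.1, 1.2, 0.1]
finger_gap: 0.671
finger_force: 51.1
```

Call:
{"api": "servo_tool", "payload": {
  "commands": [
    [0,0,-2,0],
    [0,0,-2,0],
    [0,0,-2,0],
    [0,0,0,0]
  ]
}}

```text
time: 20.0
position: [0.4771, -0.3207, 0.0154]
orientation: [-3.141, 0.001, -3.032]
ft_force: [-0.3, 4.6, 11.7]
finger_gap: 0.675
finger_force: 52.5
```

```bash
python3 - <<'E'
from h import *
snap('scene','s7.png'); wristsnap('w7.png')
a=cv2.resize(cv2.imread('pics/s7.png')[90:190,190:290],None,fx=4,fy=4,interpolation=cv2.INTER_CUBIC)
b=cv2.imread('pics/w7.png')[84:,100:400]
b=cv2.resize(b,(400,400))
cv2.imwrite('pics/s7b.png',cv2.convertScaleAbs(np.hstack([a,b]),alpha=1.5))
E
```

```text
(no output)
```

View pics/s7b.png

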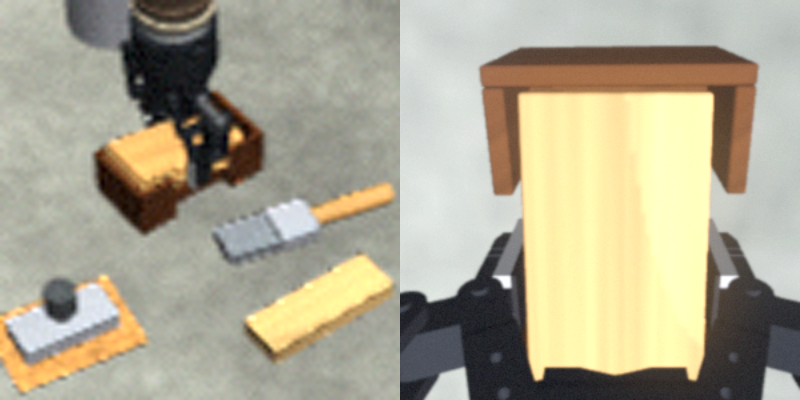

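Call:
{"api": "servo_tool", "payload": {
  "commands": [
    [0,1,-2,0],
    [0,0,-2,0],
    [0,0,-2,0],
    [0,0,0,0]
  ]
}}

```text
time: 20.6
position: [0.4778, -0.321, 0.0109]
orientation: [-3.139, 0.003, -3.031]
ft_force: [-1.8, 2.7, 17.8]
finger_gap: 0.671
finger_force: 54.2
```

Call:
{"api": "servo_tool", "payload": {
  "commands": [
    [0,0,-2,0],
    [0,0,0,0],
    [0,0,0,0]
  ]
}}

```text
time: 20.98
position: [0.4781, -0.321, 0.009]
orientation: [-3.138, 0.003, -3.031]
ft_force: [-1.3, 3.4, 17.2]
finger_gap: 0.671
finger_force: 54.7
```

Call:
{"api": "servo_tool", "payload": {
  "commands": [
    [0,0,-2,0],
    [0,0,0,0],
    [0,0,0,0]
  ]
}}

```text
time: 21.35
position: [0.4784, -0.3211, 0.0069]
orientation: [-3.138, 0.004, -3.031]
ft_force: [-0.1, 3.0, 15.6]
finger_gap: 0.669
finger_force: 55.0
```

Call:
{"api": "servo_tool", "payload": {
  "commands": [
    [0,0,0,0],
    [0,0,0,0],
    [0,0,0,0],
    [0,0,0,0]
  ],
  "hand": 0.8
}}

```text
time: 21.85
position: [0.4754, -0.3194, 0.0028]
orientation: [3.141, -0.001, -3.033]
ft_force: [-0.4, -0.1, -0.3]
finger_gap: 0.803
finger_force: 0.0
```

Call:
{"api": "servo_tool", "payload": {
  "commands": [
    [0,1,15,0],
    [0,0,40,0],
    [-10,0,50,0],
    [-20,0,60,0],
    [-20,0,60,0]
  ]
}}

```text
time: 22.48
position: [0.4256, -0.3183, 0.2295]
orientation: [-3.141, 0.001, -3.032]
ft_force: [0.4, -0.7, 0.1]
finger_gap: 0.799
finger_force: 0.0
```

Call:
{"api": "servo_tool", "payload": {
  "commands": [
    [0,0,0,0],
    [0,0,0,0]
  ]
}}

```text
time: 22.72
position: [0.4261, -0.3184, 0.2275]
orientation: [-3.141, 0.001, -3.033]
ft_force: [-0.6, -0.5, 0.4]
finger_gap: 0.798
finger_force: 0.0
```

```bash
python3 - <<'E'
from h import *
s=wristsnap('w8.png')
for q,z in (('oblong4_mid',.038),('box',.048)):
    for m in masks('wrist',q)[:2]: print(q,round(m['score'],2),int(m['mask'].sum()),rect(s,m['mask'],z))
import pickle; pickle.dump(s,open('w8.pkl','wb'))
cv2.imwrite('pics/w8b.png',cv2.convertScaleAbs(cv2.resize(cv2.imread('pics/w8.png')[84:],(800,469)),alpha=1.5))
E
```

```text
oblong4_mid 0.73 5009 [478.6, -319.9, 123.1, 59.3, 5.8]
box 0.75 2496 [471.0, -319.0, 148.1, 75.1, 6.3]
```

View pics/w8b.png

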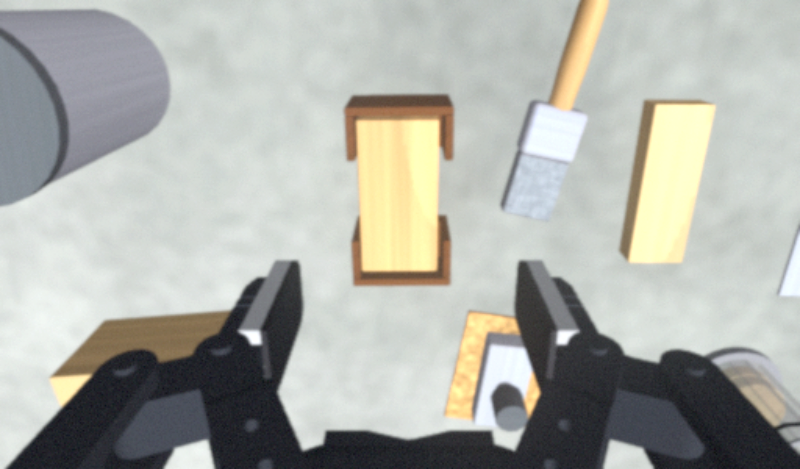

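```bash
python3 - <<'E'
from h import *; import pickle
s=pickle.load(open('w8.pkl','rb'))
h=cv2.cvtColor(s['image'],cv2.COLOR_RGB2HSV)
m=masks('wrist','oblong4_mid')[0]['mask']
m2=m&(h[...,2]>110); print(m.sum(),m2.sum())
print([np.median(h[...,k][m]) for k in range(3)])
c=max(cv2.findContours(m.astype(np.uint8),0,1)[0],key=cv2.contourArea)
u=np.array([np.cos(np.radians(6.6)),np.sin(np.radians(6.6))]); v=np.array([-u[1],u[0]])
bc=np.array([475.2,-318.6])
ys,xs=np.nonzero(m); P=ray(s,np.c_[xs,ys],.038)*1000-bc
U,V=P@u,P@v
print('u range',U.min(),U.max())
for lo in range(-60,61,15):
    k=abs(U-lo)<3; 
    if k.any(): print(lo,V[k].min().round(1),V[k].max().round(1))
E
python3 - <<'E'
import cv2
i=cv2.imread('pics/w8.png')[130:280,210:310]
cv2.imwrite('pics/w8c.png',cv2.convertScaleAbs(cv2.resize(i,None,fx=4,fy=4,interpolation=cv2.INTER_CUBIC),alpha=1.3))
E
```

```text
5009 4972
[np.float64(19.0), np.float64(100.0), np.float64(188.0)]
u range -58.192526793303045 64.85098545065264
-60 -28.7 25.8
-45 -30.4 28.2
-30 -29.9 28.4
-15 -30.5 26.3
0 -31.1 26.5
15 -30.5 26.7
30 -29.9 26.9
45 -30.5 27.0
60 -29.8 27.2
```

View pics/w8c.png

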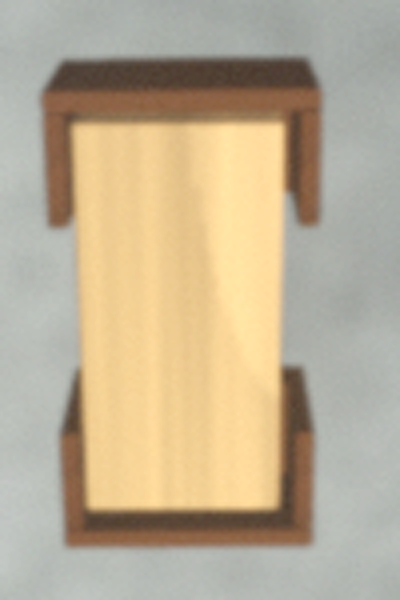

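Call:
{"api": "servo_tool", "payload": {
  "commands": [
    [29,55,17,-0.02],
    [29,55,17,-0.02],
    [29,55,17,-0.02],
    [29,55,17,-0.02],
    [29,55,17,-0.03]
  ],
  "hand": 1
}}

```text
time: 23.55
position: [0.5671, -0.0498, 0.308]
orientation: [3.141, -0.003, 3.14]
ft_force: [1.0, -0.5, 0.0]
finger_gap: 1.001
finger_force: 0.0
```

Call:
{"api": "servo_tool", "payload": {
  "commands": [
    [29,55,17,0],
    [0,0,0,0],
    [0,0,0,0],
    [0,0,0,0]
  ]
}}

```text
time: 24.05
position: [0.5938, 0.0002, 0.3242]
orientation: [-3.141, -0.003, 3.139]
ft_force: [0.2, 0.3, -0.1]
finger_gap: 0.996
finger_force: 0.0
```

```bash
python3 - <<'E'
from h import *
st=sense();print(st['time'],st['position'],st['orientation'])
s=wristsnap('w9.png')
import pickle; pickle.dump(s,open('w9.pkl','wb'))
for m in masks('wrist','tube')[:2]:
    ys,xs=np.nonzero(m['mask']); print(m['score'],xs.min(),xs.max(),ys.min(),ys.max())
x0,y0=xs.min()-15,ys.min()-15
x0,y0=max(0,x0),max(0,y0); print(x0,y0)
cv2.imwrite('pics/w9b.png',cv2.convertScaleAbs(cv2.resize(cv2.imread('pics/w9.png')[y0:y0+130,x0:x0+130],None,fx=4.5,fy=4.5,interpolation=cv2.INTER_CUBIC),alpha=1.3))
E
```

```text
24.05 [5.93834431e-01 2.07191676e-04 3.24174225e-01] [-3.14133757e+00 -3.02936394e-03  3.13925610e+00]
0.91 239 296 155 231
224 140
```

View pics/w9b.png

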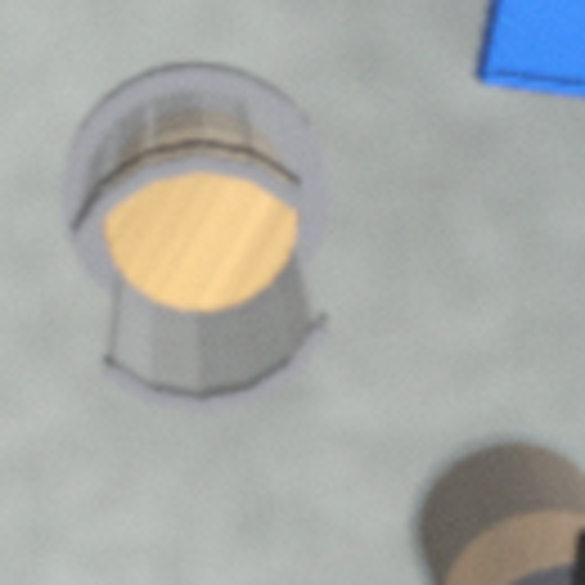

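```bash
python3 - <<'E'
from h import *; import pickle
s=pickle.load(open('w9.pkl','rb'))
f=lambda p,z:ray(s,(np.array(p,float))/4.5+[224,140]-.4,z)*1000
A=f([[73,228],[300,183],[325,322],[107,360]],.080); print(A.round(1),'gaps',np.linalg.norm(A[0]-A[3]),np.linalg.norm(A[1]-A[2]))
L=(A[0]+A[3])/2; Rr=(A[1]+A[2])/2; d=Rr-L; print('ctr',A.mean(0),'slot axis deg',np.degrees(np.arctan2(d[1],d[0])))
d=(A[3]-A[0]+A[2]-A[1]);print('perp deg',np.degrees(np.arctan2(d[1],d[0])))
line=f([[73,228],[130,160],[195,143],[250,153],[300,183],[325,322],[250,383],[200,395],[150,385],[107,360]],.08)
print('ellipse line',cv2.fitEllipse(line.astype(np.float32)))
base=f([[195,62],[130,82],[65,175],[85,118],[260,82],[325,195],[310,130],[100,275]],.008)
print('base',cv2.fitEllipse(base.astype(np.float32)))
h=cv2.cvtColor(s['image'],cv2.COLOR_RGB2HSV); 
m=cv2.inRange(h,(10,70,120),(30,255,255)); m[:,:238]=0;m[:,296:]=0;m[:175]=0;m[215:]=0
c=max(cv2.findContours(m,0,cv2.CHAIN_APPROX_NONE)[0],key=cv2.contourArea)
print(cv2.boundingRect(c))
for z in (.02,.032): print(z,cv2.fitEllipse((ray(s,c[:,0],z)*1000).astype(np.float32)))
# lids on tray
def lids(s,z=.016):
    h=cv2.cvtColor(s['image'],cv2.COLOR_RGB2HSV); blue=cv2.inRange(h,(100,120,40),(130,255,255))
    o=[]
    n=0
    cs,hi=cv2.findContours(blue,cv2.RETR_CCOMP,cv2.CHAIN_APPROX_NONE)
    for c,q in zip(cs,hi[0]):
        if q[3]>=0 and cv2.contourArea(c)>150: o.append(cv2.fitEllipse((ray(s,c[:,0],z)*1000).astype(np.float32)))
    return o
print(lids(s))
E
```

```text
[[636.3 -27.3]
 [622.9  38.3]
 [666.   47. ]
 [678.1 -18.1]] gaps 42.760809631436636 43.94815836525628
ctr [650.8256359    9.97767298] slot axis deg 101.0470124076671
perp deg 11.841240388267687
ellipse line ((650.178466796875, 9.861949920654297), (78.25602722167969, 80.07079315185547), 170.7911376953125)
base ((647.4049072265625, 9.379810333251953), (88.8077392578125, 89.75872039794922), 134.675048828125)
(247, 179, 43, 30)
0.02 ((661.1925048828125, 11.06825065612793), (46.44026565551758, 61.65215301513672), 0.8450960516929626)
0.032 ((657.1134033203125, 10.792291641235352), (45.195987701416016, 60.00028991699219), 0.8450797200202942)
[((560.8720092773438, 241.10934448242188), (66.11363983154297, 69.79918670654297), 165.8903045654297), ((542.9366455078125, 156.30552673339844), (66.03578186035156, 67.69877624511719), 163.25083923339844), ((453.387451171875, 252.62319946289062), (65.67574310302734, 69.53226470947266), 6.725137233734131), ((439.64349365234375, 176.6856689453125), (65.76610565185547, 67.84380340576172), 12.8032865524292)]
```

Call:
{"api": "servo_tool", "payload": {
  "commands": [
    [-18,50,0,-0.175],
    [-18,50,0,-0.175],
    [-18,50,0,-0.175],
    [-18,50,0,-0.175],
    [-18,50,0,-0.175]
  ]
}}

```text
time: 24.78
position: [0.5044, 0.2517, 0.3257]
orientation: [3.141, 0.0, 2.258]
ft_force: [-0.3, 0.4, 0.4]
finger_gap: 1.004
finger_force: 0.0
```

Call:
{"api": "servo_tool", "payload": {
  "commands": [
    [-4,20,6,-0.175],
    [0,0,0,-0.175],
    [0,0,0,-0.175],
    [0,0,0,-0.17],
    [0,0,0,0]
  ],
  "hand": 0.92
}}

```text
time: 25.4
position: [0.501, 0.2704, 0.3316]
orientation: [-3.141, 0.0, 1.571]
ft_force: [-0.3, 0.5, -0.2]
finger_gap: 0.925
finger_force: 0.0
```

```bash
cat >> h.py <<'E'
def lids(s,z=.016):
    h=cv2.cvtColor(s['image'],cv2.COLOR_RGB2HSV); blue=cv2.inRange(h,(100,120,40),(130,255,255))
    o=[]; cs,hi=cv2.findContours(blue,cv2.RETR_CCOMP,cv2.CHAIN_APPROX_NONE)
    for c,q in zip(cs,hi[0]):
        if q[3]>=0 and cv2.contourArea(c)>150:
            e=cv2.fitEllipse((ray(s,c[:,0],z)*1000).astype(np.float32)); o.append([round(float(x),1) for x in (*e[0],*e[1])])
    return o
E
python3 - <<'E'
from h import *
st=sense();print(st['time'],st['position'],st['orientation'])
s=wristsnap('w10.png'); print(*lids(s),sep='\n')
for m in masks('wrist','tray')[:1]: print(rect(s,m['mask'],.014))
t=snap('top'); print('top',*lids(t),sep='\n')
E
```

```text
25.4 [0.50099739 0.27041793 0.33156898] [-3.14131101e+00  1.82237658e-04  1.57119422e+00]
[542.7, 158.1, 67.1, 69.7]
[439.5, 178.7, 66.8, 69.5]
[560.7, 243.1, 66.6, 67.9]
[453.1, 254.5, 66.6, 67.7]
[573.8, 326.5, 66.2, 67.0]
[458.7, 336.2, 66.3, 66.7]
[505.7, 249.6, 266.5, 245.0, 82.5]
top
[440.6, 177.8, 68.0, 69.0]
[543.7, 157.2, 68.5, 69.4]
[561.8, 242.3, 68.0, 69.7]
```

Call:
{"api": "servo_tool", "payload": {
  "commands": [
    [14,-38,-50,0],
    [14,-38,-50,0],
    [14,-37,-50,0],
    [0,0,-50,0],
    [0,0,-50,0]
  ]
}}

```text
time: 26.18
position: [0.5424, 0.1604, 0.0844]
orientation: [3.14, -0.0, 1.571]
ft_force: [-0.1, -0.3, -0.2]
finger_gap: 0.916
finger_force: 0.0
```

Call:
{"api": "servo_tool", "payload": {
  "commands": [
    [0,0,-40,0],
    [0,0,-20,0],
    [0,0,0,0],
    [0,0,0,0]
  ]
}}

```text
time: 26.68
position: [0.5436, 0.1617, 0.0273]
orientation: [3.138, -0.001, 1.571]
ft_force: [-0.9, 0.9, 1.7]
finger_gap: 0.918
finger_force: 0.0
```

Call:
{"api": "servo_tool", "payload": {
  "commands": [
    [0,0,-12,0],
    [0,0,-12,0],
    [0,0,0,0],
    [0,0,0,0],
    [0,0,0,0]
  ]
}}

```text
time: 27.3
position: [0.5421, 0.1614, 0.0018]
orientation: [3.141, -0.0, 1.571]
ft_force: [-0.4, -0.2, -0.3]
finger_gap: 0.916
finger_force: 0.0
```

Call:
{"api": "servo_tool", "payload": {
  "commands": [
    [0,0,0,0],
    [0,0,0,0]
  ]
}}

```text
time: 27.55
position: [0.542, 0.1614, 0.0018]
orientation: [3.141, -0.0, 1.571]
ft_force: [1.1, -0.7, -1.0]
finger_gap: 0.921
finger_force: 0.0
```

Call:
{"api": "servo_tool", "payload": {
  "commands": [
    [1,-4,0,0],
    [0,0,0,0],
    [0,0,0,0]
  ]
}}

```text
time: 27.92
position: [0.5429, 0.1572, 0.0016]
orientation: [3.142, -0.0, 1.571]
ft_force: [-0.0, -0.0, -0.3]
finger_gap: 0.921
finger_force: 0.0
```

Call:
{"api": "servo_tool", "payload": {
  "commands": [
    [0,0,0,0],
    [0,0,0,0],
    [0,0,0,0],
    [0,0,0,0],
    [0,0,0,0]
  ],
  "hand": 0,
  "squeeze": 30
}}

```text
time: 28.55
position: [0.543, 0.1574, 0.002]
orientation: [3.141, -0.0, 1.571]
ft_force: [-1.8, -0.7, 5.4]
finger_gap: 0.727
finger_force: 32.9
```

Call:
{"api": "servo_tool", "payload": {
  "commands": [
    [0,0,10,0],
    [0,0,40,0],
    [0,0,50,0],
    [0,0,50,0],
    [0,0,0,0]
  ]
}}

```text
time: 29.18
position: [0.5469, 0.1583, 0.157]
orientation: [3.13, -0.002, 1.571]
ft_force: [-0.1, -0.7, -0.1]
finger_gap: 0.732
finger_force: 33.1
```

Call:
{"api": "servo_tool", "payload": {
  "commands": [
    [0,0,0,0],
    [0,0,0,0]
  ]
}}

```text
time: 29.42
position: [0.5411, 0.157, 0.1495]
orientation: [-3.138, 0.001, 1.571]
ft_force: [0.0, -0.0, -0.5]
finger_gap: 0.73
finger_force: 33.1
```

```bash
cat >> h.py <<'E'
def held(s,st):
    """held lid: ellipse of orange blob nearest the TCP, offset in tool axes (mm), lid top at grasp height"""
    h=cv2.cvtColor(s['image'],cv2.COLOR_RGB2HSV); m=cv2.inRange(h,(8,60,60),(30,255,255))
    m=cv2.morphologyEx(m,cv2.MORPH_OPEN,np.ones((3,3)))
    z=st['position'][2]+.014; y=st['orientation'][2]; ax=np.array([np.cos(y),np.sin(y)]); ay=np.array([np.sin(y),-np.cos(y)])
    o=[]
    for c in cv2.findContours(m,0,cv2.CHAIN_APPROX_NONE)[0]:
        if cv2.contourArea(c)<800: continue
        P=(ray(s,c[:,0],z)-st['position'][:2])*1000; e=cv2.fitEllipse(P.astype(np.float32)); o.append((e[0],e[1],(P@ax).min(),(P@ax).max(),(P@ay).min(),(P@ay).max(),cv2.boundingRect(c)))
    return o
E
python3 - <<'E'
from h import *
st=sense();print(st['time'],st['position'],st['orientation'])
s=wristsnap('w11.png'); print(*held(s,st),sep='\n')
cv2.imwrite('pics/w11b.png',cv2.resize(cv2.imread('pics/w11.png'),(800,600)))
E
```

```text
29.425 [0.54108666 0.15698083 0.14946716] [-3.13758222e+00  8.31748000e-04  1.57077506e+00]
((-69.38359069824219, -7.853551387786865), (11.08616828918457, 43.45832061767578), np.float64(-14.263806871348901), np.float64(-1.4446495890682316), np.float64(-87.7577481850369), np.float64(-50.91018294964889), (85, 276, 73, 23))
((-0.5907157063484192, 0.6902874708175659), (63.133018493652344, 65.59648132324219), np.float64(-31.918221043197832), np.float64(33.957748441583995), np.float64(-32.51548022910799), np.float64(31.405445150897844), (195, 208, 133, 120))
((-47.1353645324707, 55.231937408447266), (28.361385345458984, 29.362606048583984), np.float64(40.97143723293271), np.float64(69.49268790007893), np.float64(-61.83446082608633), np.float64(-32.63496338687575), (117, 127, 69, 67))
((9.366890907287598, 85.28765106201172), (28.379655838012695, 28.536039352416992), np.float64(71.0944325038232), np.float64(99.52155723742887), np.float64(-4.886798136184173), np.float64(23.748226016034973), (250, 46, 74, 78))
((-40.81147766113281, 90.6679916381836), (28.490676879882812, 28.907577514648438), np.float64(76.60368518208597), np.float64(104.96764453837444), np.float64(-55.39234761319317), np.float64(-26.328847701820496), (119, 30, 76, 80))
```

View pics/w11b.png

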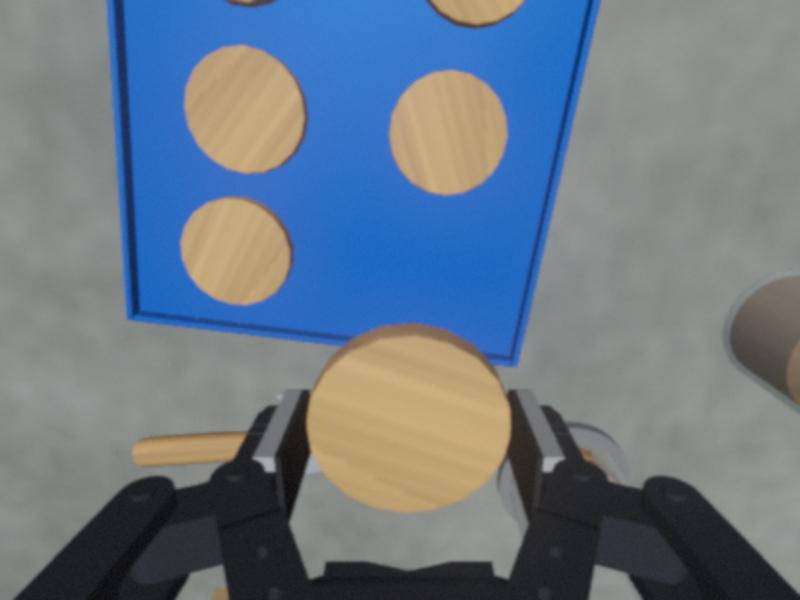

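Call:
{"api": "servo_tool", "payload": {
  "commands": [
    [21,-29,0,0.177],
    [21,-29,0,0.177],
    [21,-29,0,0.177],
    [21,-29,0,0.177],
    [21,-29,0,0.177]
  ]
}}

```text
time: 30.1
position: [0.6474, 0.0114, 0.1495]
orientation: [-3.14, -0.003, 2.462]
ft_force: [-0.4, 0.6, -0.5]
finger_gap: 0.73
finger_force: 33.1
```

Call:
{"api": "servo_tool", "payload": {
  "commands": [
    [2,-2,0,0.177],
    [0,0,0,0.177],
    [0,0,0,0.177],
    [0,0,0,0.177],
    [0,0,0,0.177]
  ]
}}

```text
time: 30.72
position: [0.6487, 0.0103, 0.1494]
orientation: [3.141, -0.003, -2.937]
ft_force: [-0.7, -0.4, -0.0]
finger_gap: 0.731
finger_force: 33.1
```

Call:
{"api": "servo_tool", "payload": {
  "commands": [
    [0,0,0,0],
    [0,0,0,0],
    [0,0,0,0],
    [0,0,0,0]
  ]
}}

```text
time: 31.22
position: [0.6498, 0.0104, 0.1515]
orientation: [-3.142, -0.0, -2.943]
ft_force: [-0.4, 0.1, 0.0]
finger_gap: 0.733
finger_force: 33.1
```

```bash
python3 - <<'E'
from h import *
st=sense();print(st['time'],st['position'],st['orientation'])
s=wristsnap('w12.png'); print(*held(s,st),sep='\n')
import pickle; pickle.dump(s,open('w12.pkl','wb'))
E
```

```text
31.225 [0.64980809 0.01035194 0.15151385] [-3.14159221e+00 -4.12716405e-05 -2.94307323e+00]
((-6.351511001586914, -0.7039120197296143), (60.61637878417969, 83.29413604736328), np.float64(-31.986998967961025), np.float64(51.818603721191835), np.float64(-31.460275701293558), np.float64(32.49682893753306), (195, 169, 133, 159))
((-44.39405059814453, -104.88516998291016), (42.68600845336914, 55.584449768066406), np.float64(34.941235182706805), np.float64(93.30052563831762), np.float64(-113.52137349511436), np.float64(-69.95135715305126), (0, 64, 82, 143))
```

Call:
{"api": "servo_tool", "payload": {
  "commands": [
    [0,0,-27,0],
    [0,0,-25,0],
    [0,0,0,0],
    [0,0,0,0]
  ]
}}

```text
time: 31.78
position: [0.6505, 0.0103, 0.1004]
orientation: [-3.141, 0.001, -2.943]
ft_force: [-0.4, -0.2, 0.3]
finger_gap: 0.731
finger_force: 33.1
```

Call:
{"api": "servo_tool", "payload": {
  "commands": [
    [0,0,-4,0],
    [0,0,-4,0],
    [0,0,-4,0],
    [0,0,0,0]
  ]
}}

```text
time: 32.28
position: [0.6494, 0.0104, 0.087]
orientation: [3.141, -0.001, -2.942]
ft_force: [-1.0, 0.3, -0.8]
finger_gap: 0.731
finger_force: 33.1
```

Call:
{"api": "servo_tool", "payload": {
  "commands": [
    [0,0,-6,0],
    [0,0,-6,0],
    [0,0,-6,0],
    [0,0,0,0]
  ]
}}

```text
time: 32.78
position: [0.649, 0.0104, 0.0685]
orientation: [3.141, -0.002, -2.942]
ft_force: [-0.2, 0.6, -0.6]
finger_gap: 0.731
finger_force: 33.1
```

Call:
{"api": "servo_tool", "payload": {
  "commands": [
    [0,0,-8,0],
    [0,0,-8,0],
    [0,0,-8,0],
    [0,0,0,0]
  ]
}}

```text
time: 33.28
position: [0.6488, 0.0104, 0.0443]
orientation: [3.141, -0.002, -2.942]
ft_force: [0.6, 0.4, 0.0]
finger_gap: 0.735
finger_force: 33.1
```

Inside cleanly; the tube centre is confirmed. Now feel for the stack.

Call:
{"api": "servo_tool", "payload": {
  "commands": [
    [0,0,-5,0],
    [0,0,-4,0],
    [0,0,-4,0],
    [0,0,0,0]
  ]
}}

```text
time: 33.78
position: [0.6494, 0.0104, 0.0321]
orientation: [3.141, -0.001, -2.942]
ft_force: [0.1, 1.3, -1.1]
finger_gap: 0.73
finger_force: 33.1
```

Call:
{"api": "servo_tool", "payload": {
  "commands": [
    [0,0,-4,0],
    [0,0,0,0],
    [0,0,0,0]
  ]
}}

```text
time: 34.15
position: [0.6504, 0.0103, 0.03]
orientation: [-3.141, 0.001, -2.942]
ft_force: [-2.1, -0.2, 5.4]
finger_gap: 0.732
finger_force: 33.6
```

Call:
{"api": "servo_tool", "payload": {
  "commands": [
    [0,0,-3,0],
    [0,0,0,0],
    [0,0,0,0]
  ]
}}

```text
time: 34.52
position: [0.6504, 0.0103, 0.0299]
orientation: [-3.141, -0.0, -2.942]
ft_force: [-7.3, 0.5, 18.5]
finger_gap: 0.73
finger_force: 34.8
```

Call:
{"api": "servo_tool", "payload": {
  "commands": [
    [0,0,3,0],
    [0,0,0,0],
    [0,0,0,0]
  ],
  "hand": 0.9
}}

```text
time: 34.9
position: [0.6495, 0.0104, 0.028]
orientation: [3.141, -0.001, -2.942]
ft_force: [-0.5, 0.3, -0.5]
finger_gap: 0.902
finger_force: 0.0
```

Call:
{"api": "servo_tool", "payload": {
  "commands": [
    [0,0,40,0],
    [0,0,50,0],
    [0,0,50,0],
    [0,0,0,0]
  ]
}}

```text
time: 35.4
position: [0.654, 0.0102, 0.1743]
orientation: [-3.139, 0.011, -2.942]
ft_force: [1.4, 0.3, 0.1]
finger_gap: 0.899
finger_force: 0.0
```

Call:
{"api": "servo_tool", "payload": {
  "commands": [
    [-20,19,30,-0.177],
    [-20,19,30,-0.177],
    [-20,19,30,-0.177],
    [-20,19,30,-0.177],
    [-20,19,10,-0.177]
  ],
  "hand": 0.92
}}

```text
time: 36.02
position: [0.5497, 0.106, 0.2993]
orientation: [3.14, 0.001, 2.45]
ft_force: [0.3, 0.9, -0.2]
finger_gap: 0.922
finger_force: 0.0
```

Call:
{"api": "servo_tool", "payload": {
  "commands": [
    [-22,19,0,-0.177],
    [-22,19,0,-0.177],
    [-22,19,0,-0.177],
    [-22,19,0,-0.177],
    [-22,19,0,-0.177]
  ]
}}

```text
time: 36.65
position: [0.4384, 0.2006, 0.2968]
orientation: [-3.139, 0.001, 1.565]
ft_force: [-0.3, 0.7, -0.3]
finger_gap: 0.922
finger_force: 0.0
```

Call:
{"api": "servo_tool", "payload": {
  "commands": [
    [0,0,0,0],
    [0,0,0,0],
    [0,0,0,0]
  ]
}}

```text
time: 37.02
position: [0.4404, 0.1998, 0.2981]
orientation: [-3.141, 0.001, 1.571]
ft_force: [0.2, -0.1, 0.3]
finger_gap: 0.922
finger_force: 0.0
```

```bash
python3 - <<'E'
from h import *
st=sense();print(st['time'],st['position'],st['orientation'])
s=wristsnap(); print(*lids(s),sep='\n')
t=snap('top'); print('top',*lids(t),sep='\n')
E
```

```text
37.025 [0.44036828 0.19975855 0.29814467] [-3.14122380e+00  5.00630148e-04  1.57084420e+00]
[439.1, 177.9, 66.4, 67.7]
[452.9, 254.0, 66.0, 66.2]
[570.3, 302.3, 68.1, 143.4]
[458.7, 335.9, 65.7, 66.1]
top
```

Call:
{"api": "servo_tool", "payload": {
  "commands": [
    [-1,-12,-45,0],
    [0,-11,-45,0],
    [0,0,-45,0],
    [0,0,-45,0],
    [0,0,-40,0]
  ]
}}

```text
time: 37.75
position: [0.4391, 0.1768, 0.0771]
orientation: [3.142, 0.0, 1.57]
ft_force: [0.4, -0.5, -1.3]
finger_gap: 0.92
finger_force: 0.0
```

Call:
{"api": "servo_tool", "payload": {
  "commands": [
    [0,0,-35,0],
    [0,0,-20,0],
    [0,0,-15,0],
    [0,0,0,0],
    [0,0,0,0]
  ]
}}

```text
time: 38.38
position: [0.4398, 0.1775, 0.0093]
orientation: [3.14, -0.0, 1.571]
ft_force: [-0.5, 0.2, 0.2]
finger_gap: 0.921
finger_force: 0.0
```

Call:
{"api": "servo_tool", "payload": {
  "commands": [
    [0,0,-7,0],
    [0,0,0,0],
    [0,0,0,0]
  ]
}}

```text
time: 38.75
position: [0.4389, 0.1774, 0.0018]
orientation: [3.141, -0.0, 1.571]
ft_force: [-0.7, 0.0, 0.2]
finger_gap: 0.921
finger_force: 0.0
```

Call:
{"api": "servo_tool", "payload": {
  "commands": [
    [0,0,0,0],
    [0,0,0,0],
    [0,0,0,0],
    [0,0,0,0],
    [0,0,0,0]
  ],
  "hand": 0
}}

```text
time: 39.38
position: [0.439, 0.1774, 0.0021]
orientation: [3.141, -0.0, 1.571]
ft_force: [-2.0, -0.6, 5.8]
finger_gap: 0.73
finger_force: 32.0
```

Call:
{"api": "servo_tool", "payload": {
  "commands": [
    [0,0,10,0],
    [0,0,40,0],
    [0,0,50,0],
    [0,0,45,0],
    [0,0,0,0]
  ]
}}

```text
time: 40.0
position: [0.4425, 0.1785, 0.1512]
orientation: [3.132, -0.003, 1.571]
ft_force: [0.2, 0.7, -0.5]
finger_gap: 0.729
finger_force: 33.2
```

Call:
{"api": "servo_tool", "payload": {
  "commands": [
    [20,-16,0,0.177],
    [20,-16,0,0.177],
    [20,-16,0,0.177],
    [20,-16,0,0.177],
    [20,-16,0,0.177]
  ]
}}

```text
time: 40.62
position: [0.5382, 0.0966, 0.145]
orientation: [-3.14, -0.002, 2.462]
ft_force: [0.3, 0.3, -0.1]
finger_gap: 0.729
finger_force: 33.2
```

Call:
{"api": "servo_tool", "payload": {
  "commands": [
    [22,-17,0,0.177],
    [22,-17,0,0.177],
    [22,-17,0,0.177],
    [22,-18,0,0.177],
    [22,-18,0,0.177]
  ]
}}

```text
time: 41.25
position: [0.6482, 0.0098, 0.1446]
orientation: [3.141, -0.003, -2.937]
ft_force: [-0.2, 0.1, -0.2]
finger_gap: 0.73
finger_force: 33.2
```

Call:
{"api": "servo_tool", "payload": {
  "commands": [
    [0,0,0,0],
    [0,0,0,0],
    [0,0,0,0],
    [0,0,0,0]
  ]
}}

```text
time: 41.75
position: [0.6482, 0.011, 0.1465]
orientation: [3.141, -0.0, -2.942]
ft_force: [0.3, -0.2, -0.1]
finger_gap: 0.729
finger_force: 33.2
```

```bash
python3 - <<'E'
from h import *
st=sense();print(st['time'],st['position'],st['orientation'])
s=wristsnap('w13.png'); print(*held(s,st),sep='\n')
t=snap('top','t13.png')
print('top',*lids(t),sep='\n')
h=cv2.cvtColor(t['image'],cv2.COLOR_RGB2HSV); m=cv2.inRange(h,(8,60,60),(30,255,255))
for c in cv2.findContours(m,0,cv2.CHAIN_APPROX_NONE)[0]:
    if cv2.contourArea(c)>100:
        P=ray(t,c[:,0],.016)*1000
        if 380<P[:,0].mean()<640 and 120<P[:,1].mean()<390: print(cv2.contourArea(c),P.mean(0).round(1),P.min(0).round(1),P.max(0).round(1))
E
```

```text
41.75 [0.64816972 0.01098924 0.14648017] [ 3.14137815e+00 -4.79894663e-04 -2.94212135e+00]
((-6.440917015075684, -0.8574416637420654), (60.664249420166016, 81.34799194335938), np.float64(-31.344776524771195), np.float64(50.041109719672164), np.float64(-31.382205644963403), np.float64(32.30133269910257), (195, 173, 133, 154))
((-42.84370422363281, -105.58354949951172), (40.9300422668457, 56.49967956542969), np.float64(33.502550285104874), np.float64(92.22977074898871), np.float64(-114.15355537580828), np.float64(-71.67356018363337), (0, 67, 78, 143))
top
[454.2, 254.0, 67.8, 69.5]
[459.8, 335.9, 68.1, 70.0]
[571.7, 301.9, 69.7, 146.4]
274.0 [453.8 253.3] [424.4 224.1] [483.  282.6]
271.5 [459.3 335.6] [431.9 307.2] [487.6 365.7]
547.0 [571.6 301.9] [538.8 242.2] [605.7 363.3]
```

Call:
{"api": "servo_tool", "payload": {
  "commands": [
    [2,-1,-23,0],
    [0,0,-23,0],
    [0,0,0,0],
    [0,0,0,0]
  ]
}}

```text
time: 42.35
position: [0.6513, 0.0094, 0.1014]
orientation: [-3.141, 0.001, -2.942]
ft_force: [-0.9, -0.4, 0.1]
finger_gap: 0.729
finger_force: 33.2
```

Call:
{"api": "servo_tool", "payload": {
  "commands": [
    [0,0,-5,0],
    [0,0,-5,0],
    [0,0,-5,0],
    [0,0,0,0]
  ]
}}

```text
time: 42.85
position: [0.6502, 0.0094, 0.0848]
orientation: [3.141, -0.001, -2.942]
ft_force: [-0.3, -0.3, -0.4]
finger_gap: 0.734
finger_force: 33.2
```

Call:
{"api": "servo_tool", "payload": {
  "commands": [
    [0,0,-8,0],
    [0,0,-8,0],
    [0,0,-8,0],
    [0,0,-8,0],
    [0,0,0,0]
  ]
}}

```text
time: 43.48
position: [0.6499, 0.0094, 0.0523]
orientation: [3.141, -0.002, -2.942]
ft_force: [0.4, 0.1, 0.2]
finger_gap: 0.733
finger_force: 33.2
```

Call:
{"api": "servo_tool", "payload": {
  "commands": [
    [0,0,-6,0],
    [0,0,-6,0],
    [0,0,-3,0],
    [0,0,0,0]
  ]
}}

```text
time: 43.98
position: [0.6513, 0.0093, 0.0421]
orientation: [3.142, -0.0, -2.942]
ft_force: [-7.2, 0.1, 16.1]
finger_gap: 0.726
finger_force: 34.7
```

Call:
{"api": "servo_tool", "payload": {
  "commands": [
    [0,0,0,0],
    [0,0,0,0],
    [0,0,0,0]
  ]
}}

```text
time: 44.35
position: [0.6513, 0.0093, 0.0421]
orientation: [3.142, -0.0, -2.942]
ft_force: [-6.1, -0.7, 15.8]
finger_gap: 0.725
finger_force: 34.7
```

Call:
{"api": "servo_tool", "payload": {
  "commands": [
    [0,0,3,0],
    [0,0,0,0],
    [0,0,0,0]
  ],
  "hand": 0.9
}}

```text
time: 44.72
position: [0.6506, 0.0094, 0.041]
orientation: [3.141, -0.001, -2.942]
ft_force: [0.1, 0.0, -1.6]
finger_gap: 0.898
finger_force: 0.0
```

Call:
{"api": "servo_tool", "payload": {
  "commands": [
    [0,0,30,0],
    [0,0,45,0],
    [0,0,45,0],
    [0,0,10,0]
  ]
}}

```text
time: 45.22
position: [0.6535, 0.0092, 0.1755]
orientation: [-3.14, 0.007, -2.942]
ft_force: [-0.6, -0.4, 0.3]
finger_gap: 0.899
finger_force: 0.0
```

Call:
{"api": "servo_tool", "payload": {
  "commands": [
    [-20,25,10,-0.177],
    [-20,25,10,-0.177],
    [-20,25,10,-0.177],
    [-20,25,0,-0.177],
    [-20,25,0,-0.177]
  ],
  "hand": 0.92
}}

```text
time: 45.85
position: [0.5492, 0.1349, 0.1999]
orientation: [-3.14, -0.002, 2.45]
ft_force: [-0.8, 0.1, -0.1]
finger_gap: 0.919
finger_force: 0.0
```

Call:
{"api": "servo_tool", "payload": {
  "commands": [
    [-20,25,0,-0.177],
    [-20,24,0,-0.177],
    [-20,24,0,-0.177],
    [-19,23,0,-0.177],
    [-18,23,0,-0.177]
  ]
}}

```text
time: 46.48
position: [0.4521, 0.2536, 0.1998]
orientation: [-3.139, 0.001, 1.565]
ft_force: [0.5, -0.2, 0.2]
finger_gap: 0.919
finger_force: 0.0
```

Call:
{"api": "servo_tool", "payload": {
  "commands": [
    [0,0,-45,0],
    [0,0,-45,0],
    [0,0,0,0],
    [0,0,0,0]
  ]
}}

```text
time: 46.98
position: [0.4542, 0.2534, 0.1119]
orientation: [3.141, -0.0, 1.571]
ft_force: [-0.5, -0.1, 0.1]
finger_gap: 0.92
finger_force: 0.0
```

```bash
python3 - <<'E'
from h import *
st=sense();print(st['time'],st['position'],st['orientation'])
s=wristsnap('w14.png'); print(*lids(s),sep='\n'); print(*circ(s,.016),sep='\n')
E
```

```text
46.975 [0.45423288 0.25344918 0.11194291] [ 3.14140976e+00 -9.63661920e-05  1.57066708e+00]
[453.3, 254.6, 65.0, 66.9]
[570.3, 303.0, 68.4, 142.5]
[459.1, 336.0, 64.7, 64.9]
[454.6, 248.2, 42.7, 47.3]
[567.9, 271.0, 56.0, 62.5]
[462.0, 324.9, 32.0, 36.9]
[574.2, 334.1, 60.7, 63.1]
```

Call:
{"api": "servo_tool", "payload": {
  "commands": [
    [-1,0,-40,0],
    [0,0,-40,0],
    [0,0,-20,0],
    [0,0,-10,0],
    [0,0,0,0]
  ]
}}

```text
time: 47.65
position: [0.4538, 0.2537, 0.0024]
orientation: [3.14, -0.001, 1.571]
ft_force: [-0.2, 0.1, 1.2]
finger_gap: 0.918
finger_force: 0.0
```

Call:
{"api": "servo_tool", "payload": {
  "commands": [
    [0,0,0,0],
    [0,0,0,0],
    [0,0,0,0]
  ]
}}

```text
time: 48.02
position: [0.4533, 0.2536, 0.0023]
orientation: [3.14, -0.001, 1.571]
ft_force: [-0.1, 0.4, 0.3]
finger_gap: 0.92
finger_force: 0.0
```

Call:
{"api": "servo_tool", "payload": {
  "commands": [
    [0,0,0,0],
    [0,0,0,0],
    [0,0,0,0],
    [0,0,0,0],
    [0,0,0,0]
  ],
  "hand": 0
}}

```text
time: 48.65
position: [0.453, 0.2534, 0.0022]
orientation: [3.141, -0.0, 1.571]
ft_force: [-0.9, -0.4, 5.8]
finger_gap: 0.735
finger_force: 31.9
```

Call:
{"api": "servo_tool", "payload": {
  "commands": [
    [0,0,10,0],
    [0,0,40,0],
    [0,0,50,0],
    [0,0,45,0],
    [0,0,0,0]
  ]
}}

```text
time: 49.28
position: [0.4563, 0.255, 0.1515]
orientation: [3.132, -0.004, 1.571]
ft_force: [0.2, 0.3, -0.9]
finger_gap: 0.73
finger_force: 33.1
```

Call:
{"api": "servo_tool", "payload": {
  "commands": [
    [20,-25,0,0.177],
    [20,-25,0,0.177],
    [20,-25,0,0.177],
    [20,-25,0,0.177],
    [20,-25,0,0.177]
  ]
}}

```text
time: 49.9
position: [0.5521, 0.1273, 0.145]
orientation: [-3.14, -0.002, 2.462]
ft_force: [0.5, 0.1, -0.6]
finger_gap: 0.733
finger_force: 33.1
```

Call:
{"api": "servo_tool", "payload": {
  "commands": [
    [20,-25,0,0.177],
    [20,-24,0,0.177],
    [20,-24,0,0.177],
    [20,-23,0,0.177],
    [18,-22,0,0.177]
  ]
}}

```text
time: 50.52
position: [0.6502, 0.0095, 0.1446]
orientation: [3.141, -0.003, -2.937]
ft_force: [0.3, -0.1, 0.2]
finger_gap: 0.729
finger_force: 33.1
```

Call:
{"api": "servo_tool", "payload": {
  "commands": [
    [0,0,0,0],
    [0,0,0,0],
    [0,0,0,0],
    [0,0,0,0]
  ]
}}

```text
time: 51.02
position: [0.6502, 0.0112, 0.1465]
orientation: [3.141, -0.0, -2.942]
ft_force: [-0.9, 0.3, -0.1]
finger_gap: 0.734
finger_force: 33.1
```

Expected contact now at TCP 0.054.

Call:
{"api": "servo_tool", "payload": {
  "commands": [
    [0,-1,-23,0],
    [0,0,-23,0],
    [0,0,0,0],
    [0,0,0,0]
  ]
}}

```text
time: 51.52
position: [0.6513, 0.0096, 0.1014]
orientation: [-3.141, 0.001, -2.942]
ft_force: [-0.0, -0.2, -0.5]
finger_gap: 0.733
finger_force: 33.1
```

Call:
{"api": "servo_tool", "payload": {
  "commands": [
    [0,0,-5,0],
    [0,0,-5,0],
    [0,0,-5,0],
    [0,0,0,0]
  ]
}}

```text
time: 52.02
position: [0.6502, 0.0093, 0.0848]
orientation: [3.141, -0.001, -2.942]
ft_force: [-0.5, 1.2, -0.9]
finger_gap: 0.733
finger_force: 33.1
```

Call:
{"api": "servo_tool", "payload": {
  "commands": [
    [0,0,-8,0],
    [0,0,-8,0],
    [0,0,-8,0],
    [0,0,0,0]
  ]
}}

```text
time: 52.52
position: [0.6497, 0.0094, 0.0602]
orientation: [3.141, -0.002, -2.942]
ft_force: [-0.2, -0.1, 0.4]
finger_gap: 0.729
finger_force: 33.1
```

Call:
{"api": "servo_tool", "payload": {
  "commands": [
    [0,0,-5,0],
    [0,0,-4,0],
    [0,0,0,0],
    [0,0,0,0]
  ]
}}

```text
time: 53.02
position: [0.6512, 0.0093, 0.0543]
orientation: [-3.141, 0.0, -2.942]
ft_force: [-3.2, 0.4, 6.3]
finger_gap: 0.729
finger_force: 33.8
```

Call:
{"api": "servo_tool", "payload": {
  "commands": [
    [0,0,2,0],
    [0,0,0,0],
    [0,0,0,0]
  ],
  "hand": 0.9
}}

```text
time: 53.4
position: [0.6507, 0.0093, 0.0543]
orientation: [3.142, -0.0, -2.942]
ft_force: [0.8, 0.8, 0.4]
finger_gap: 0.895
finger_force: 0.0
```

Call:
{"api": "servo_tool", "payload": {
  "commands": [
    [0,0,30,0],
    [0,0,45,0],
    [0,0,45,0],
    [0,0,10,0]
  ]
}}

```text
time: 53.9
position: [0.6536, 0.0092, 0.1889]
orientation: [-3.14, 0.008, -2.942]
ft_force: [0.2, -0.0, 0.4]
finger_gap: 0.9
finger_force: 0.0
```

Call:
{"api": "servo_tool", "payload": {
  "commands": [
    [-20,33,10,-0.177],
    [-20,33,10,-0.177],
    [-20,33,0,-0.177],
    [-20,33,0,-0.177],
    [-20,33,0,-0.177]
  ],
  "hand": 0.92
}}

```text
time: 54.52
position: [0.5491, 0.1751, 0.2029]
orientation: [-3.14, -0.002, 2.45]
ft_force: [-0.7, 0.3, -0.1]
finger_gap: 0.925
finger_force: 0.0
```

Call:
{"api": "servo_tool", "payload": {
  "commands": [
    [-19,33,0,-0.177],
    [-19,33,0,-0.177],
    [-19,32,0,-0.177],
    [-18,32,0,-0.177],
    [-17,31,0,-0.177]
  ]
}}

```text
time: 55.15
position: [0.4572, 0.3358, 0.2029]
orientation: [-3.139, 0.001, 1.565]
ft_force: [0.4, -0.3, 0.1]
finger_gap: 0.917
finger_force: 0.0
```

Call:
{"api": "servo_tool", "payload": {
  "commands": [
    [0,0,-45,0],
    [0,0,-40,0],
    [0,0,0,0],
    [0,0,0,0]
  ]
}}

```text
time: 55.65
position: [0.4592, 0.3355, 0.1199]
orientation: [3.141, -0.0, 1.571]
ft_force: [-0.3, 0.6, 0.5]
finger_gap: 0.923
finger_force: 0.0
```

```bash
python3 - <<'E'
from h import *
st=sense();print(st['time'],st['position'],st['orientation'])
s=wristsnap('w15.png'); print(*lids(s),sep='\n')
print('tin',find('wrist',s,'tin'))
t=snap('top'); print('top',*lids(t),sep='\n')
E
```

```text
55.65 [0.45920973 0.33545458 0.11994016] [ 3.14134638e+00 -1.92850074e-04  1.57058675e+00]
[459.0, 336.6, 64.9, 66.8]
tin [([0.579, 0.46, 0.042], 0.85)]
top
[571.4, 301.8, 69.6, 146.7]
```

Call:
{"api": "servo_tool", "payload": {
  "commands": [
    [0,0,-40,0],
    [0,0,-40,0],
    [0,0,-25,0],
    [0,0,-13,0],
    [0,0,0,0]
  ]
}}

```text
time: 56.42
position: [0.4591, 0.3354, 0.0018]
orientation: [3.142, -0.0, 1.571]
ft_force: [0.9, 0.0, 0.8]
finger_gap: 0.922
finger_force: 0.0
```

Call:
{"api": "servo_tool", "payload": {
  "commands": [
    [0,0,0,0],
    [0,0,0,0],
    [0,0,0,0]
  ]
}}

```text
time: 56.8
position: [0.4594, 0.3357, 0.0025]
orientation: [3.14, -0.001, 1.571]
ft_force: [-0.6, -0.9, 0.1]
finger_gap: 0.919
finger_force: 0.0
```

Call:
{"api": "servo_tool", "payload": {
  "commands": [
    [0,0,0,0],
    [0,0,0,0],
    [0,0,0,0],
    [0,0,0,0],
    [0,0,0,0]
  ],
  "hand": 0
}}

```text
time: 57.42
position: [0.4591, 0.3356, 0.0024]
orientation: [3.141, -0.0, 1.571]
ft_force: [-1.1, 0.3, 5.2]
finger_gap: 0.727
finger_force: 32.2
```

To the tube: dx +191, dy −326.

Call:
{"api": "servo_tool", "payload": {
  "commands": [
    [0,0,10,0],
    [0,0,40,0],
    [0,0,50,0],
    [0,0,45,0],
    [0,0,0,0]
  ]
}}

```text
time: 58.05
position: [0.4621, 0.3374, 0.1517]
orientation: [3.133, -0.006, 1.571]
ft_force: [-0.6, 0.7, -0.1]
finger_gap: 0.728
finger_force: 33.1
```

Call:
{"api": "servo_tool", "payload": {
  "commands": [
    [20,-33,0,0.177],
    [20,-33,0,0.177],
    [19,-33,0,0.177],
    [19,-33,0,0.177],
    [19,-33,0,0.177]
  ]
}}

```text
time: 58.68
position: [0.555, 0.1689, 0.1449]
orientation: [-3.139, -0.002, 2.462]
ft_force: [0.8, -0.0, -0.0]
finger_gap: 0.733
finger_force: 33.1
```

Call:
{"api": "servo_tool", "payload": {
  "commands": [
    [19,-33,0,0.177],
    [19,-33,0,0.177],
    [19,-32,0,0.177],
    [19,-32,0,0.177],
    [18,-31,0,0.177]
  ]
}}

```text
time: 59.3
position: [0.6491, 0.0082, 0.1446]
orientation: [3.141, -0.003, -2.937]
ft_force: [0.8, 0.0, -0.7]
finger_gap: 0.73
finger_force: 33.1
```

Call:
{"api": "servo_tool", "payload": {
  "commands": [
    [0,0,0,0],
    [0,0,0,0],
    [0,0,0,0],
    [0,0,0,0]
  ]
}}

```text
time: 59.8
position: [0.6493, 0.0103, 0.1464]
orientation: [3.141, -0.001, -2.941]
ft_force: [0.3, 0.1, -0.3]
finger_gap: 0.728
finger_force: 33.1
```

Expected contact at TCP 0.066.

Call:
{"api": "servo_tool", "payload": {
  "commands": [
    [1,-1,-23,0],
    [0,0,-23,0],
    [0,0,0,0],
    [0,0,0,0]
  ]
}}

```text
time: 60.3
position: [0.6513, 0.0087, 0.1013]
orientation: [-3.141, 0.001, -2.942]
ft_force: [-0.1, -0.1, 0.2]
finger_gap: 0.729
finger_force: 33.1
```

Call:
{"api": "servo_tool", "payload": {
  "commands": [
    [0,0,-5,0],
    [0,0,-5,0],
    [0,0,-5,0],
    [0,0,0,0]
  ]
}}

```text
time: 60.8
position: [0.6502, 0.0083, 0.0848]
orientation: [3.141, -0.001, -2.942]
ft_force: [0.9, 0.0, -0.1]
finger_gap: 0.729
finger_force: 33.1
```

Call:
{"api": "servo_tool", "payload": {
  "commands": [
    [0,0,-6,0],
    [0,0,-6,0],
    [0,0,-5,0],
    [0,0,-3,0],
    [0,0,0,0]
  ]
}}

```text
time: 61.42
position: [0.6506, 0.0083, 0.0664]
orientation: [3.141, -0.001, -2.942]
ft_force: [-3.2, 0.4, 4.4]
finger_gap: 0.729
finger_force: 33.5
```

Call:
{"api": "servo_tool", "payload": {
  "commands": [
    [0,0,0,0],
    [0,0,0,0]
  ]
}}

```text
time: 61.68
position: [0.6506, 0.0083, 0.0664]
orientation: [3.141, -0.001, -2.942]
ft_force: [-3.1, -0.2, 4.9]
finger_gap: 0.728
finger_force: 33.5
```

Call:
{"api": "servo_tool", "payload": {
  "commands": [
    [0,0,2,0],
    [0,0,0,0],
    [0,0,0,0]
  ],
  "hand": 0.9
}}

```text
time: 62.05
position: [0.6508, 0.0083, 0.0673]
orientation: [3.142, -0.0, -2.942]
ft_force: [-0.1, -0.4, -0.5]
finger_gap: 0.904
finger_force: 0.0
```

Call:
{"api": "servo_tool", "payload": {
  "commands": [
    [0,0,30,0],
    [0,0,45,0],
    [0,0,45,0],
    [0,0,45,0],
    [0,0,45,0]
  ]
}}

```text
time: 62.68
position: [0.6506, 0.0083, 0.2787]
orientation: [3.142, -0.0, -2.942]
ft_force: [-0.6, 0.7, 0.1]
finger_gap: 0.901
finger_force: 0.0
```

Call:
{"api": "servo_tool", "payload": {
  "commands": [
    [-50,-40,0,0],
    [-50,-40,0,0],
    [-40,-40,0,0],
    [0,0,0,0],
    [0,0,0,0]
  ]
}}

```text
time: 63.3
position: [0.5136, -0.1098, 0.2778]
orientation: [3.142, 0.001, -2.943]
ft_force: [0.4, -0.4, 0.1]
finger_gap: 0.899
finger_force: 0.0
```

```bash
python3 - <<'E'
from h import *
st=sense();print(st['time'],st['position'],st['orientation'],st['ft_force'])
s=wristsnap('w16.png'); 
for n,S in (('wrist',s),('top',snap('top')),('scene',snap('scene'))):
    for q,z in (('oblong4_mid',.038),('weight_knob',.024),('mat',.004),('tube',.09)):
        for m in masks(n,q)[:1]: print(n,q,round(m['score'],2),int(m['mask'].sum()),rect(S,m['mask'],z))
    print(n,'round',find(n,S,'round1_mid'),'knob',find(n,S,'weight_knob'),'obl',find(n,S,'oblong4_mid'))
for z in (.068,.08,.092): print(z,[c for c in circ(s,z) if 600<c[0]<700 and abs(c[1])<60])
E
```

```text
63.3 [ 0.51363089 -0.10979038  0.27783685] [ 3.14157895e+00  1.29725700e-03 -2.94326251e+00] [ 0.39768728 -0.39267235  0.13350049]
wrist oblong4_mid 0.83 5488 [475.6, -318.8, 121.4, 60.8, 7.0]
wrist weight_knob 0.73 1754 [648.9, -206.1, 96.8, 46.6, -0.2]
wrist mat 0.78 2426 [653.5, -206.9, 122.7, 87.0, -2.7]
wrist tube 0.73 2760 [631.1, -12.1, 130.9, 73.2, 12.7]
wrist round [] knob [([0.642, -0.206, 0.021], 0.93)] obl [([0.471, -0.317, 0.036], 0.85)]
top oblong4_mid 0.64 727 [476.8, -320.5, 119.9, 58.2, 7.1]
top weight_knob 0.7 287 [661.8, -207.0, 69.6, 40.8, -1.8]
top mat 0.74 455 [672.3, -208.0, 93.3, 88.6, -5.0]
top tube 0.63 377 [641.0, 9.2, 93.0, 85.5, -27.2]
top round [([0.436, -0.119, 0.021], 0.39)] knob [([0.658, -0.206, 0.028], 0.87), ([0.485, 0.041, 0.003], 0.28)] obl []
scene oblong4_mid 0.89 352 [482.4, -317.9, 118.4, 57.4, 5.5]
scene weight_knob 0.63 384 [663.6, -206.9, 97.4, 74.9, 3.2]
scene mat 0.52 362 [658.3, -200.8, 122.7, 87.4, -6.2]
scene tube 0.61 457 [668.6, 37.6, 138.2, 77.3, 59.3]
scene round [] knob [([0.663, -0.197, 0.025], 0.73), ([0.49, 0.044, -0.001], 0.21)] obl [([0.48, -0.322, 0.031], 0.84)]
0.068 [[663.4, 9.5, 49.7, 57.2]]
0.08 [[655.4, 4.9, 48.0, 55.3]]
0.092 [[647.5, 0.2, 46.3, 53.3]]
```

```bash
python3 -c "
from workcell import *
print(job_done())"
```

```text
the job is handed in; nothing more can be done
None
```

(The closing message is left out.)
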